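# Ice the cool box and load the sample jars

### The arm

A 6-joint arm with a two-finger parallel gripper is mounted at the origin on the work surface. World frame = base frame: x ahead of the robot, y to its left, z up, the work surface at z = 0. Lengths are in m, angles in rad, forces in N, time in s.
With the tool pointing down it reaches from about 0.325 to 0.775 m from the base axis. Payload 5.5 kg.
Tool frame: the origin (TCP) lies between the finger pads; the fingertips stand 19 mm ahead of it and the grasp point (between the pads) is the TCP; z points along the fingers, y is the line along which they close (so a half turn about z gives the same grasp; the last joint's range is limited). The gripper opens to 88 mm and grips with 3 to 60 N. Pads are 20 mm wide; open, the fingers measure 115 mm over their backs; the gripper's body (75 mm by 178 mm) begins 61 mm behind the grasp point.
Start: joints at [-0.057, 0.091, 1.231, -0, 1.82, -0.057], TCP at [0.6, -0, 0.242] pointing down, gripper open.
Joint ranges: [-2.87, 2.87], [-0.86, 2.18], [0.17, 2.46], [-1.51, 4.65], [0.06, 2.69], [-2.65, 2.65]. Speed limits (rad/s): [2.57, 2.57, 3.01, 3.14, 3.14, 3.14].

### API

Orientations are given as a unit quaternion [x, y, z, w].
In Python, from plant import arm, optics gives the robot as it stands.
- The arm moves only by the shell command python3 -m pendant 'ROWS' [FORCE]. ROWS is JSON, a list of rows, each an object with "grip": the closure, from -1 (fully open) to 1 (shut); "xyz": the shift along the tool's x, y, z scaled (see below), a list of three; "dr": the turn, a rotation vector about the tool's x, y, z scaled (see below), a list of three. A call has 1 to 12 rows; each row shifts and turns the commanded pose from where the row before left it, along the tool's axes as they then stand; what a row does not reach is not made up. The controller multiplies each number of a shift by 750 mm and each number of a turn by 120 degrees. A row lasts 1/10 s, in which the tool goes at most 50 mm and 8.59 degrees, less where a joint would pass 70% of its speed; a pose out of reach is approached as far as the arm can. A call with a number of a shift or a turn outside -1 to 1 is refused whole. A call with a gripper value outside its range is refused whole. The fingers move at their own pace and stop on an object; FORCE is the grip in N (left out, the last holds). Time passes only in rows, so rows that do not move let the fingers close. It gives the time, the measured TCP pose, the force, the opening and the grip force at its end, in the units of the state.
- arm.state(): the state, without advancing time (a new reading comes with each control period).
- optics.grab_frame(name): name is "scene" or "side" or "wrist"; returns a dict with "image" (420x560x3 uint8, blue, green, red), "vertical_fov" (degrees; the focal length in pixels is half the picture's height over the tangent of half this angle, whatever the lens; pixels are square), "cx", "cy" (the principal point, pixels), "k1" (the pictures are not rectified: a ray, as slopes to the right and down, at radius r is drawn at 1 + k1 r^2 times it, then the intrinsics apply), "world_from_camera" (4x4, takes a point from camera to world coordinates). Camera axes: x right, y down, z forward; pixel columns grow to the right and rows downward; lengths in m; the calibration is good to about 2 mm. A picture is of the moment at which its call begins. There is no depth.
- arm.finish_job(): hands the job in; it is judged then, once.
The state is a dict: "t": time; "qpos": joint angles; "dq": joint speeds; "tau": joint torques, N m; "tool_pos": TCP position; "ee_rot": TCP orientation; "wrist_force": force on the tool from outside, world axes, zero at the start; "wrist_torque": the same for the moment, N m; "width": finger opening in m; "gripper_force": force on a finger pad.
Only numpy, scipy, OpenCV 4.12 (cv2) and the standard library are available. Lean on these libraries where they do the work, as an engineer would, in place of code of your own. Each camera call takes 0.05 s, during which the arm holds its last target. There are 200 camera calls.

### The job

Get the cool box ready: move the green tube rack off the ice pan and stand it in the middle of its black rubber mat, then use the scoop to transfer every ice ball from the pan into the large well of the cool box, never touching the ice with the fingers. Put the empty scoop back flat in the middle of its steel plate and stand each sample jar upright in a pocket of the cool box, one jar to a pocket. Do not disturb the glass jar and the white wash bottle at the far side.

Things in the scene. Friction and masses are not known exactly. Their poses are not given: they have to be found in the camera images.
- ice_pan: Fixed blue open-topped ice pan, outside 256 (x) x 138 (y) x 55 high, walls and floor 8 thick, inside 240 x 122. Origin: centre of its underside; x along its length, pointing away from the robot. The ice lies in its far (+x) half, the rack across its rims.
- rack: Loose green block-shaped tube rack with dark round holes, 50 (x) x 150 (y) x 80 high, 200 g, standing across the rims of the ice pan. Origin: centre of its underside.
- rack_mat: Fixed black rubber mat, 150 x 150 x 4 thick, on which the rack belongs. Origin: centre of its underside. The three 150 mm mats and plates (rubber, steel, cork) may be in any order on the right-hand side.
- scoop: Loose aluminium scoop, 150 g: a flat pan open above and at the front (+x), outside 99 (x) x 112 (y), floor and side walls 2.5, rear wall 3 thick, side walls 35 high, rear wall 45; front lip at x = +49.5. Upright black handle behind it, 14 (x) x 34 (y), from z = 0 to 100, axis at x = -56.5, y = 0 (rear end at x = -63.5). Origin: centre of the pan's underside, z up.
- scoop_plate: Fixed bare steel plate, 150 x 150 x 4 thick, the scoop's place. Origin: centre of its underside.
- jar_sheet: Fixed cork mat, 150 x 150 x 4 thick, on which the sample jars stand at first. Origin: centre of its underside.
- cool_box: Fixed grey cool box, 214 (x) x 216 (y) x 45 high, floor 8 thick. Its right-hand (-y) part is one large well; along its left (+y) side runs a row of three pockets. Origin: centre of its underside.
- well (a point): Centre of the floor of the cool box's large well, axes as the cool box. The well is 198 (x) x 140 (y) and 37 deep.
- pocket0 (a point): Centre of the floor of pocket 0 of the cool box (0 is nearest to the robot), axes as the cool box. Each pocket is 61 (x) x 54 (y) and 37 deep, open above.
- pocket1 (a point): Centre of the floor of pocket 1 of the cool box (0 is nearest to the robot), axes as the cool box. Each pocket is 61 (x) x 54 (y) and 37 deep, open above.
- pocket2 (a point): Centre of the floor of pocket 2 of the cool box (0 is nearest to the robot), axes as the cool box. Each pocket is 61 (x) x 54 (y) and 37 deep, open above.
- ice0: Loose whitish ice ball, 32 in diameter, 18 g. Origin: its centre. Three to six of them are present, in the pan.
- ice1: Loose whitish ice ball, 32 in diameter, 18 g. Origin: its centre. Three to six of them are present, in the pan.
- ice2: Loose whitish ice ball, 32 in diameter, 18 g. Origin: its centre. Three to six of them are present, in the pan.
- ice3: Loose whitish ice ball, 32 in diameter, 18 g. Origin: its centre. Three to six of them are present, in the pan.
- ice4: Loose whitish ice ball, 32 in diameter, 18 g. Origin: its centre. Three to six of them are present, in the pan.
- ice5: Loose whitish ice ball, 32 in diameter, 18 g. Origin: its centre. Three to six of them are present, in the pan.
- jar0: Loose squat cylindrical sample jar with white cap, 46 in diameter, 62 high, 90 g, standing on the cork mat. Origin: centre of its underside, z up.
- jar1: Loose squat cylindrical sample jar with white cap, 46 in diameter, 62 high, 90 g, standing on the cork mat. Origin: centre of its underside, z up.
- jar2: Loose squat cylindrical sample jar with white cap, 46 in diameter, 62 high, 90 g, standing on the cork mat. Origin: centre of its underside, z up.
- foil_jar: Bystander: loose glass jar with metal cap, 80 in diameter, 130 high, beyond the pan. Origin: centre of its underside.
- wash_bottle: Bystander: loose white bottle with red cap, 70 in diameter, 180 high, at the far right. Origin: centre of its underside.
Mind the look-alikes: they are no part of the job. What is shaped like the jar2 but pink or yellow is not meant.

How it is judged:
On the way, in this order (a step that is already met when the one before it is completed fails the run):
1. the rack stands on its rubber mat, let go (horizontal distance between rack and rack_mat below 0.04 m and height (world z) of rack below 0.012 m and angle between rack's own z axis and vertical below 0.12 rad and contact force between the fingers and rack below 0.3 N), for 0.2 s.
2. every ice ball lies in the well of the cool box (x of ice0 in the frame of well between -0.1 and 0.1 m and y of ice0 in the frame of well between -0.072 and 0.072 m and z of each of ice0, ice1, ice2, ice3, ice4, ice5 in the frame of well below 0.05 m and contact force between each of ice0, ice1, ice2, ice3, ice4, ice5 and scoop below 0.05 N and x of ice1 in the frame of well between -0.1 and 0.1 m and y of ice1 in the frame of well between -0.072 and 0.072 m and x of ice2 in the frame of well between -0.1 and 0.1 m and y of ice2 in the frame of well between -0.072 and 0.072 m and x of ice3 in the frame of well between -0.1 and 0.1 m and y of ice3 in the frame of well between -0.072 and 0.072 m and x of ice4 in the frame of well between -0.1 and 0.1 m and y of ice4 in the frame of well between -0.072 and 0.072 m and x of ice5 in the frame of well between -0.1 and 0.1 m and y of ice5 in the frame of well between -0.072 and 0.072 m), for 0.2 s.
At the end, for the whole second after the job is handed in: Rack upright on the rubber mat (within 40 mm of its centre); every ice ball in the well, out of the scoop; scoop flat on the steel plate (origin within 50 mm of its centre); every sample jar upright at the bottom of a pocket (within 15 mm of its centre); all at rest (all of step 1 and all of step 2 and horizontal distance between scoop and scoop_plate below 0.05 m and height (world z) of scoop below 0.012 m and angle between scoop's own z axis and vertical below 0.12 rad and z of each of jar0, jar1, jar2 in the frame of pocket0 below 0.008 m and angle between each of jar0, jar1, jar2's own z axis and vertical below 0.2 rad and (horizontal distance between jar0 and pocket0 below 0.015 m or horizontal distance between jar0 and pocket1 below 0.015 m or horizontal distance between jar0 and pocket2 below 0.015 m) and (horizontal distance between jar1 and pocket0 below 0.015 m or horizontal distance between jar1 and pocket1 below 0.015 m or horizontal distance between jar1 and pocket2 below 0.015 m) and (horizontal distance between jar2 and pocket0 below 0.015 m or horizontal distance between jar2 and pocket1 below 0.015 m or horizontal distance between jar2 and pocket2 below 0.015 m) and linear speed of each of ice0, ice1, ice2, ice3, ice4, ice5, jar0, jar1, jar2, scoop, rack below 0.05 m/s); the robot touches nothing.
It fails at once if the fingers touch the ice (contact force between the fingers and ice0 above 0.5 N or contact force between the fingers and ice1 above 0.5 N or contact force between the fingers and ice2 above 0.5 N or contact force between the fingers and ice3 above 0.5 N or contact force between the fingers and ice4 above 0.5 N or contact force between the fingers and ice5 above 0.5 N).
It fails at once if the glass jar or the wash bottle is pushed aside or tipped (30 mm, 0.3 rad) (distance of any of foil_jar, wash_bottle from where it was at the start of the episode above 0.03 m or angle between any of foil_jar, wash_bottle's own z axis and vertical above 0.3 rad).
Of ice0, ice1, ice2, ice3, ice4, ice5 only 3 to 6 are there at a start; the rules pass over those that are not, and their reading is None.
At some moment in a run one of scoop, jar0, jar1, jar2 may be knocked a few centimetres aside while the robot is not near it.
It also fails if it takes over 208 s, if anything falls off the work surface, if the arm or the gripper's body presses on something with over 40 N, if the wrist force passes 120 N, or if a joint passes its speed limit or range.

## Working session

There is one attempt and no reset: what is moved stays moved. The work goes in short steps, Python scripts to look and compute and a shell command to move; the robot and the scene stay as the last step left them, time stands still between calls to the robot, and variables do not carry over. Pictures are saved under pics/ and viewed, at most 14 in all, crops included, and the job is handed in when it is done.

```bash
ls; mkdir -p pics; python3 - <<'E'
from plant import arm, optics
import cv2, json
s=arm.state(); print({k:(v.tolist() if hasattr(v,'tolist') else v) for k,v in s.items()})
for n in ("scene","side","wrist"):
    f=optics.grab_frame(n); cv2.imwrite(f"pics/{n}0.png",f["image"]); print(n,f["vertical_fov"],f["cx"],f["cy"],f["k1"],f["world_from_camera"])
E
```

```text
pics
{'t': 0.0, 'qpos': [-0.05668241612256154, 0.09185317825427422, 1.2318962944569127, -3.4185872594023146e-05, 1.8197818782603918, -0.056719474171744264], 'dq': [0.0005068419615092889, -0.00039306931529434794, -0.0008089489088883891, -0.000861838998256195, 0.0007781764760028516, 0.0029747371675826867], 'tau': [-0.0003135840506729437, -44.644750356674194, -40.64495086669922, 0.06967611378058791, 0.029372699791565537, -0.00015073151644173777], 'tool_pos': [0.5997392130006299, 1.2608394346555966e-05, 0.24050436306507286], 'ee_rot': [0.7070963138302448, 0.7071165837798798, -0.0006578493765250789, -0.0007121413833226016], 'wrist_force': [0.46625009481893065, -0.04549817175092796, -0.196975780967227], 'wrist_torque': [-0.06496544224469855, -0.0129915104332022, -0.019045350597725455], 'gripper_force': 0.0, 'width': 0.08773011672486121}
scene 54.04950677330382 271.880110989664 211.82947610312317 -0.10048389449107431 [[ 0.22688736  0.72082311 -0.65493219  1.25730282]
 [ 0.97391239 -0.16509484  0.15568671 -0.16900163]
 [ 0.00409665 -0.67316992 -0.73947649  0.87626133]
 [ 0.          0.          0.          1.        ]]
side 51.884696577405705 288.3022112228972 208.88153789718538 -0.11709396491716717 [[ 0.83039301 -0.42379212  0.36172874  0.0758505 ]
 [-0.5569445  -0.61253823  0.56090083 -0.68320134]
 [-0.01613267 -0.66723096 -0.74467616  0.95401946]
 [ 0.          0.          0.          1.        ]]
wrist 66.37218938444994 281.83234791805125 209.80655934719897 -0.03990615108074778 [[ 9.99997978e-01 -9.38508365e-04 -1.77864735e-03  6.00176283e-01]
 [-1.35420258e-03 -9.68104861e-01 -2.50541700e-01  6.78994175e-02]
 [-1.48678167e-03  2.50543602e-01 -9.68104175e-01  3.84303995e-01]
 [ 0.00000000e+00  0.00000000e+00  0.00000000e+00  1.00000000e+00]]
```

View pics/scene0.png

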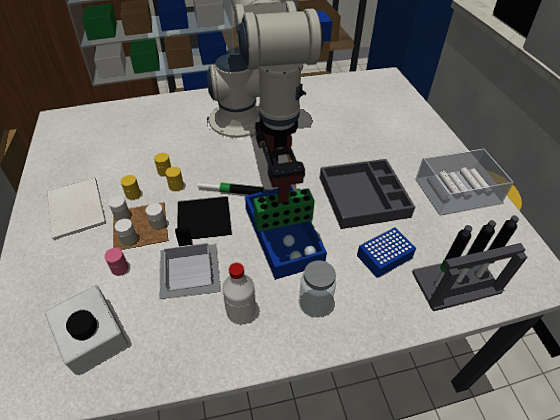

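View pics/side0.png

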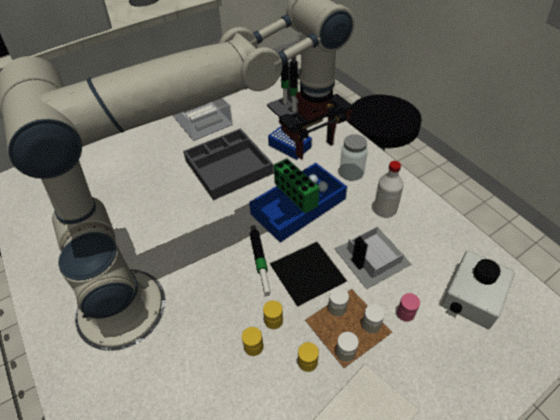

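```bash
cat > h.py <<'E'
import numpy as np, cv2
from plant import arm, optics
from scipy.spatial.transform import Rotation as R
class Cam:
    def __init__(s,name,save=None):
        f=optics.grab_frame(name); s.im=f["image"]; s.T=np.array(f["world_from_camera"])
        F=210/np.tan(np.radians(f["vertical_fov"]/2)); s.K=np.array([[F,0,f["cx"]],[0,F,f["cy"]],[0,0,1.]]); s.d=np.array([f["k1"],0,0,0,0.])
        s.hsv=cv2.cvtColor(s.im,cv2.COLOR_BGR2HSV)
        if save: cv2.imwrite(f"pics/{save}.png",s.im)
    def ray(s,px):
        p=cv2.undistortPoints(np.float64(px).reshape(-1,1,2),s.K,s.d).reshape(-1,2)
        return np.c_[p,np.ones(len(p))]@s.T[:3,:3].T
    def on(s,px,z):
        v=s.ray(px); o=s.T[:3,3]; return o+v*((z-o[2])/v[:,2])[:,None]
    def proj(s,P):
        P=np.atleast_2d(P); c=(P-s.T[:3,3])@s.T[:3,:3]
        return cv2.projectPoints(c,np.zeros(3),np.zeros(3),s.K,s.d)[0].reshape(-1,2)
    def blobs(s,lo,hi,amin=40):
        m=cv2.inRange(s.hsv,np.array(lo),np.array(hi)); n,l,st,c=cv2.connectedComponentsWithStats(m)
        return [(st[i,4],c[i].round(1),st[i,:4],l==i) for i in range(1,n) if st[i,4]>=amin]
def tri(ca,pa,cb,pb):
    a,b=ca.ray(pa)[0],cb.ray(pb)[0]; oa,ob=ca.T[:3,3],cb.T[:3,3]
    t=np.linalg.lstsq(np.c_[a,-b],ob-oa,rcond=None)[0]; A=oa+a*t[0];B=ob+b*t[1]
    return (A+B)/2,np.linalg.norm(A-B)
def crop(im,x,y,w,h,k,fn): cv2.imwrite(f"pics/{fn}.png",cv2.resize(im[y:y+h,x:x+w],None,fx=k,fy=k,interpolation=cv2.INTER_CUBIC))
E
python3 - <<'E'
from h import *
a=Cam("scene");b=Cam("side");w=Cam("wrist")
crop(a.im,90,130,330,200,2.4,"c1"); crop(b.im,170,110,270,260,2.2,"c2")
E
```

```text
(no output)
```

View pics/wrist0.png

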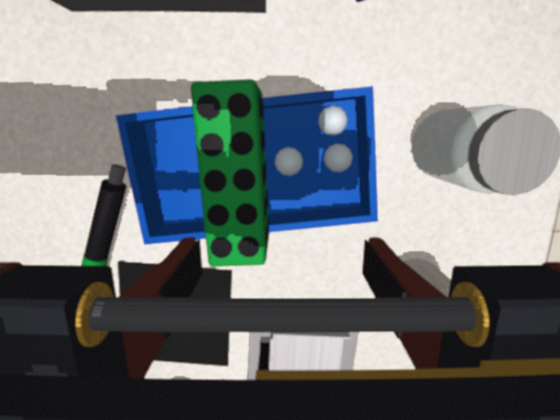

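View pics/c1.png

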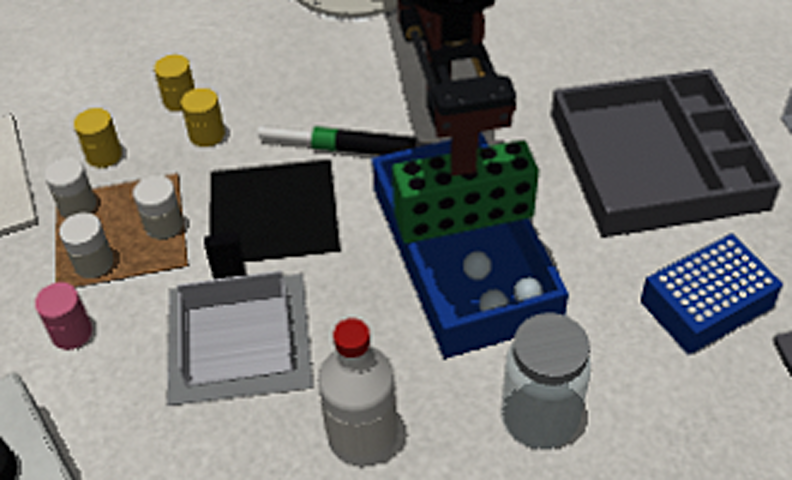

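View pics/c2.png

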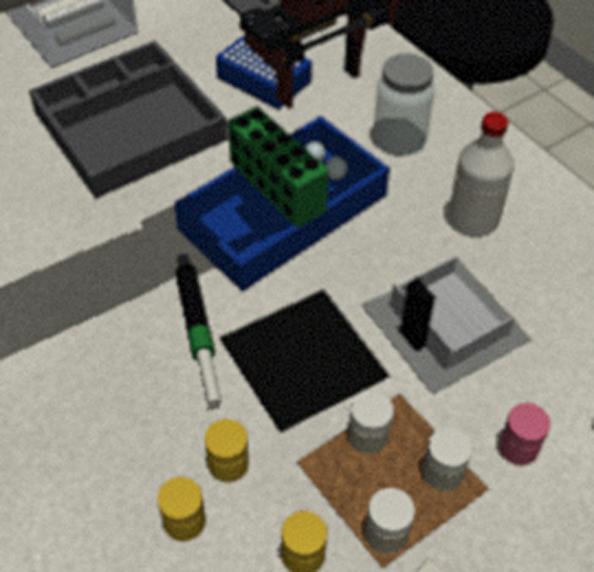

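```bash
python3 - <<'E'
from h import *
np.set_printoptions(precision=4,suppress=True)
a=Cam("scene");b=Cam("side");w=Cam("wrist")
c1=lambda u,v:(90+u/2.4,130+v/2.4); c2=lambda u,v:(170+u/2.2,110+v/2.2)
def rect(c,m,z):
    ys,xs=np.nonzero(m); P=c.on(np.c_[xs,ys],z)[:,:2].astype(np.float32); return cv2.minAreaRect(P*1000)
# rubber mat
for c,n,q in((b,"side",c2(300,360)),(a,"scene",c1(275,200))):
    for A,ce,bb,m in c.blobs((0,0,0),(180,255,45),300):
        if m[int(q[1]),int(q[0])]: print(n,"mat",A,rect(c,m,.004))
# pan rim corners, wrist
print("pan wrist rim .055\n",w.on([(118,115),(372,87),(377,221),(145,243)],.055))
for A,ce,bb,m in w.blobs((95,80,30),(125,255,255),300): print("blue",A,ce,bb)
# rack top: hole centres triangulated wrist/scene
# scene top corners c1: (392,165)? right (535,142); wrist top face
for A,ce,bb,m in w.blobs((45,80,30),(75,255,255),300): print("green w",A,ce,bb)
ca=[c1(511,149),c1(463,158)]  # placeholder
print("steel side",b.on([c2(363,303),c2(437,392),c2(530,338)],.004)); print("steel scene",a.on([c1(167,404),c1(312,387),c1(301,273)],.004))
print("cork side",b.on([c2(298,462),c2(386,566),c2(488,488),c2(402,396)],.004)); print("cork scene",a.on([c1(56,285),c1(187,266),c1(180,176)],.004))
print("box scene",a.on([c1(552,92),c1(712,70),c1(778,183),c1(600,213)],.045)); print("box side",b.on([c2(32,92),c2(155,42),c2(226,122),c2(92,176)],.045))
crop(w.im,100,60,300,220,2.6,"c3"); crop(a.im,240,180,110,110,5,"c4")
E
```

```text
side mat 2577 ((454.892333984375, -179.94329833984375), (145.05889892578125, 145.40489196777344), 85.37220764160156)
scene mat 2090 ((470.4620666503906, -183.5867156982422), (152.99937438964844, 166.0110321044922), 85.24385833740234)
pan wrist rim .055
 [[ 0.4364  0.0806  0.055 ]
 [ 0.6881  0.1059  0.055 ]
 [ 0.7024 -0.0301  0.055 ]
 [ 0.4495 -0.0551  0.055 ]]
blue 12982 [319.2 160.6] [261  87 116 145]
blue 9163 [163.5 172.8] [116 106  89 138]
green w 8396 [232.2 169.7] [191  80  76 186]
steel side [[ 0.5629 -0.1588  0.004 ]
 [ 0.5546 -0.3093  0.004 ]
 [ 0.6971 -0.3165  0.004 ]]
steel scene [[ 0.7004 -0.3154  0.004 ]
 [ 0.7124 -0.1687  0.004 ]
 [ 0.5637 -0.1591  0.004 ]]
cork side [[ 0.3707 -0.2905  0.004 ]
 [ 0.3765 -0.4383  0.004 ]
 [ 0.5212 -0.4334  0.004 ]
 [ 0.5179 -0.2902  0.004 ]]
cork scene [[ 0.5203 -0.4305  0.004 ]
 [ 0.5253 -0.2837  0.004 ]
 [ 0.3818 -0.2836  0.004 ]]
box scene [[0.38   0.1887 0.045 ]
 [0.3842 0.4068 0.045 ]
 [0.5896 0.3998 0.045 ]
 [0.5867 0.1795 0.045 ]]
box side [[0.3783 0.4015 0.045 ]
 [0.5869 0.3991 0.045 ]
 [0.5787 0.18   0.045 ]
 [0.3726 0.1931 0.045 ]]
```

View pics/c3.png

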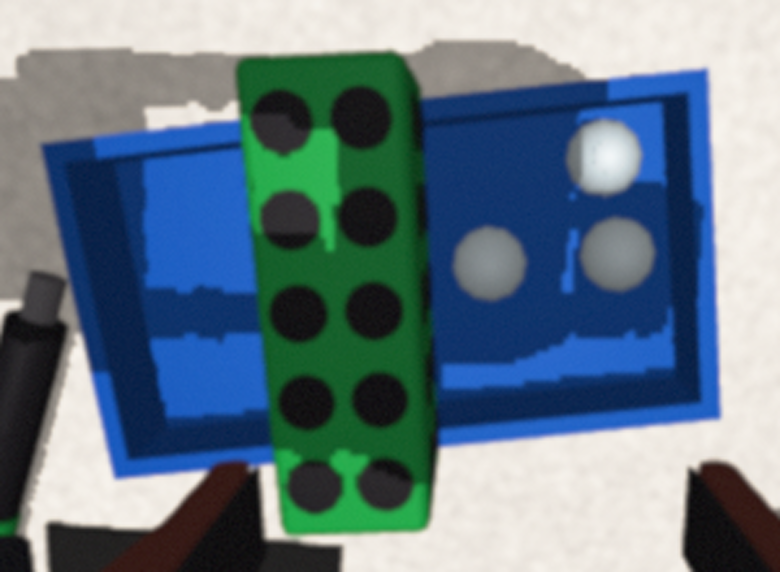

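View pics/c4.png

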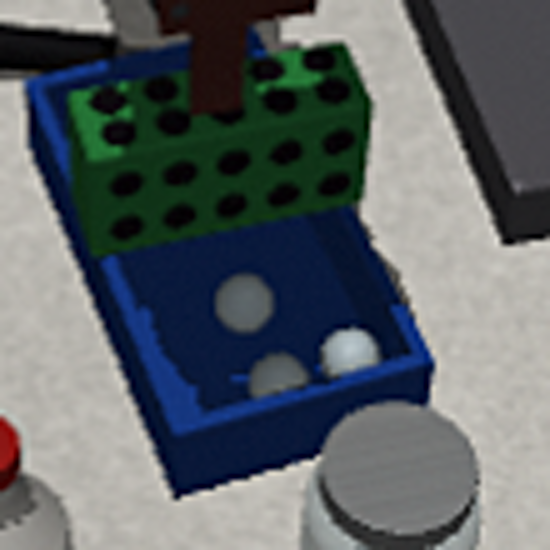

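```bash
python3 - <<'E'
from h import *
np.set_printoptions(precision=4,suppress=True)
a=Cam("scene");b=Cam("side");w=Cam("wrist")
c3=lambda u,v:(100+u/2.6,60+v/2.6); c4=lambda u,v:(240+u/5,180+v/5); c1=lambda u,v:(90+u/2.4,130+v/2.4);c2=lambda u,v:(170+u/2.2,110+v/2.2)
P=[]
for p,q in (((360,118),(335,89)),((385,484),(119,132)),((281,122),(320,60)),((316,487),(107,100))):
    X,e=tri(w,c3(*p),a,c4(*q)); P.append(X); print(X,e)
P=np.array(P); c=P.mean(0); d=P[0]+P[2]-P[1]-P[3]; print("rack",c,"yaw",np.arctan2(-d[0],d[1]))
# ice
for p in((490,263),(618,254),(604,157)): print("ice",w.on([c3(*p)],.024)[0])
# mat height
for p,q in(((338,163),(325,291)),((210,175),None or (283,430)),((330,250)[0:2],(388,376))):
    print("matcorner(tri)",tri(a,c1(*p),b,c2(*q)))
# jars: white cap tops tri
for p,q in(((68,172),(372,410)),((154,193),(391,506)),((82,232),(448,444))): print(tri(a,c1(*p),b,c2(*q)))
E
```

```text
[0.5674 0.0852 0.1282] 0.0024142538912931663
[ 0.5725 -0.0285  0.1298] 0.0034604596396214287
[0.5436 0.0843 0.1261] 0.0024145504028657916
[ 0.55   -0.0295  0.1302] 0.0031497090861252724
rack [0.5584 0.0279 0.1286] yaw 0.05047597306072854
ice [0.6076 0.0306 0.024 ]
ice [0.6627 0.0345 0.024 ]
ice [0.6552 0.0748 0.024 ]
matcorner(tri) (array([ 0.496 , -0.126 ,  0.0771]), np.float64(0.06251038905402162))
matcorner(tri) (array([ 0.3819, -0.2469, -0.0019]), np.float64(0.0021891892196915018))
matcorner(tri) (array([ 0.5331, -0.1768, -0.0396]), np.float64(0.12170558470671163))
(array([ 0.4413, -0.3622,  0.1162]), np.float64(0.06250545376431568))
(array([ 0.4147, -0.3507, -0.0031]), np.float64(0.07418475758319261))
(array([ 0.4961, -0.3867,  0.0574]), np.float64(0.0024426825171691502))
```

```bash
python3 -m pendant '[{"grip":-1,"xyz":[0.0187,-0.028,0],"dr":[0,0,-0.024]},{"grip":-1,"xyz":[0.0187,-0.028,0],"dr":[0,0,0]},{"grip":-1,"xyz":[0,0,0.04],"dr":[0,0,0]},{"grip":-1,"xyz":[0,0,0.04],"dr":[0,0,0]},{"grip":-1,"xyz":[0,0,0.04],"dr":[0,0,0]},{"grip":-1,"xyz":[0,0,0.04],"dr":[0,0,0]},{"grip":-1,"xyz":[0,0,0.02],"dr":[0,0,0]},{"grip":-1,"xyz":[0,0,0],"dr":[0,0,0]}]' 15
python3 -m pendant '[{"grip":1,"xyz":[0,0,0],"dr":[0,0,0]},{"grip":1,"xyz":[0,0,0],"dr":[0,0,0]},{"grip":1,"xyz":[0,0,0],"dr":[0,0,0]},{"grip":1,"xyz":[0,0,0],"dr":[0,0,0]},{"grip":1,"xyz":[0,0,0],"dr":[0,0,0]},{"grip":1,"xyz":[0,0,0],"dr":[0,0,0]},{"grip":1,"xyz":[0,0,0],"dr":[0,0,0]},{"grip":1,"xyz":[0,0,0],"dr":[0,0,0]}]' 20
```

```text
t: 1.4
tool_pos: [0.556, 0.027, 0.1041]
ee_rot: [0.689, 0.725, -0.002, -0.002]
wrist_force: [0.2, 0.2, -0.3]
width: 0.088
gripper_force: 0.0
t: 2.2
tool_pos: [0.5576, 0.027, 0.1072]
ee_rot: [0.689, 0.725, 0.0, 0.0]
wrist_force: [-0.4, -0.1, 3.2]
width: 0.05
gripper_force: 19.9
```

```bash
python3 -m pendant '[{"grip":1,"xyz":[0,0,-0.034],"dr":[0,0,0]},{"grip":1,"xyz":[0,0,-0.034],"dr":[0,0,0]},{"grip":1,"xyz":[-0.045,-0.0268,0],"dr":[0,0,0]},{"grip":1,"xyz":[-0.045,-0.0268,0],"dr":[0,0,0]},{"grip":1,"xyz":[-0.045,-0.0268,0],"dr":[0,0,0]},{"grip":1,"xyz":[-0.045,-0.0268,0],"dr":[0,0,0]},{"grip":1,"xyz":[-0.045,-0.0268,0],"dr":[0,0,0]},{"grip":1,"xyz":[-0.045,-0.0268,0],"dr":[0,0,0]},{"grip":1,"xyz":[0,0,0],"dr":[0,0,0]},{"grip":1,"xyz":[0,0,0],"dr":[0,0,0]}]' 20
python3 -m pendant '[{"grip":1,"xyz":[0,0,0.03],"dr":[0,0,0]},{"grip":1,"xyz":[0,0,0.03],"dr":[0,0,0]},{"grip":1,"xyz":[0,0,0.03],"dr":[0,0,0]},{"grip":1,"xyz":[0,0,0.02],"dr":[0,0,0]},{"grip":1,"xyz":[0,0,0.02],"dr":[0,0,0]},{"grip":1,"xyz":[0,0,0.002],"dr":[0,0,0]},{"grip":1,"xyz":[0,0,0],"dr":[0,0,0]},{"grip":1,"xyz":[0,0,0],"dr":[0,0,0]}]' 20
```

```text
t: 3.2
tool_pos: [0.4466, -0.1816, 0.157]
ee_rot: [0.69, 0.724, 0.0, -0.001]
wrist_force: [-0.0, 0.6, -1.7]
width: 0.05
gripper_force: 19.9
t: 4.0
tool_pos: [0.4476, -0.1815, 0.0597]
ee_rot: [0.689, 0.725, 0.0, 0.001]
wrist_force: [-0.5, -0.5, -1.4]
width: 0.05
gripper_force: 20.0
```

```bash
python3 -m pendant '[{"grip":1,"xyz":[0,0,0.003],"dr":[0,0,0]},{"grip":1,"xyz":[0,0,0],"dr":[0,0,0]},{"grip":1,"xyz":[0,0,0.002],"dr":[0,0,0]},{"grip":1,"xyz":[0,0,0],"dr":[0,0,0]},{"grip":1,"xyz":[0,0,0],"dr":[0,0,0]}]' 20
```

```text
t: 4.5
tool_pos: [0.4474, -0.1815, 0.0562]
ee_rot: [0.689, 0.725, 0.0, 0.001]
wrist_force: [-1.5, 0.3, 5.1]
width: 0.0499
gripper_force: 20.0
```

```bash
python3 -m pendant '[{"grip":-1,"xyz":[0,0,0],"dr":[0,0,0]},{"grip":-1,"xyz":[0,0,0],"dr":[0,0,0]},{"grip":-1,"xyz":[0,0,0],"dr":[0,0,0]},{"grip":-1,"xyz":[0,0,0],"dr":[0,0,0]},{"grip":-1,"xyz":[0,0,0],"dr":[0,0,0]},{"grip":-1,"xyz":[0,0,-0.056],"dr":[0,0,0]},{"grip":-1,"xyz":[0,0,-0.056],"dr":[0,0,0]},{"grip":-1,"xyz":[0,0,-0.056],"dr":[0,0,0]},{"grip":-1,"xyz":[0,0,-0.056],"dr":[0,0,0]},{"grip":-1,"xyz":[0,0,-0.056],"dr":[0,0,0]},{"grip":-1,"xyz":[0,0,-0.056],"dr":[0,0,0]},{"grip":-1,"xyz":[0,0,-0.056],"dr":[0,0,0]}]' 20
python3 -m pendant '[{"grip":-1,"xyz":[-0.06,0.0237,0],"dr":[0,0,0.012]},{"grip":-1,"xyz":[-0.06,0.0237,0],"dr":[0,0,0.012]},{"grip":-1,"xyz":[-0.06,0.0237,0],"dr":[0,0,0]},{"grip":-1,"xyz":[-0.06,0.0237,0],"dr":[0,0,0]},{"grip":-1,"xyz":[-0.06,0.0237,0],"dr":[0,0,0]},{"grip":-1,"xyz":[0,0,0],"dr":[0,0,0]},{"grip":-1,"xyz":[0,0,0],"dr":[0,0,0]}]'
python3 - <<'E'
from h import *
w=Cam("wrist","w1"); print(w.T[:3,3])
E
```

```text
t: 5.7
tool_pos: [0.4469, -0.1812, 0.3506]
ee_rot: [0.689, 0.725, 0.0, 0.0]
wrist_force: [0.3, -0.5, -0.3]
width: 0.0876
gripper_force: 0.0
t: 6.4
tool_pos: [0.5396, -0.406, 0.3455]
ee_rot: [0.708, 0.707, -0.0, -0.003]
wrist_force: [-0.0, 0.5, 0.5]
width: 0.088
gripper_force: 0.0
[ 0.54042637 -0.33861564  0.48936632]
```

View pics/w1.png

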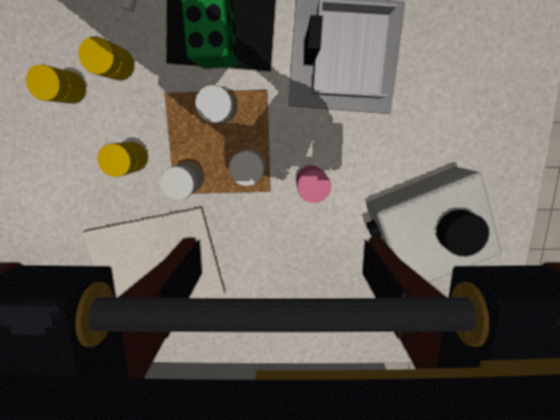

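```bash
python3 -m pendant '[{"grip":-1,"xyz":[0.06,0.02,0],"dr":[0,0,0]},{"grip":-1,"xyz":[0.06,0.02,0],"dr":[0,0,0]},{"grip":-1,"xyz":[0.06,0.02,0],"dr":[0,0,0]},{"grip":-1,"xyz":[0,0,0],"dr":[0,0,0]},{"grip":-1,"xyz":[0,0,0],"dr":[0,0,0]}]'
python3 - <<'E'
from h import *
w=Cam("wrist","w2"); print(w.T[:3,3]); crop(w.im,110,20,340,240,2.3,"c5")
E
```

```text
t: 6.95
tool_pos: [0.5838, -0.2673, 0.3522]
ee_rot: [0.706, 0.708, 0.001, 0.002]
wrist_force: [-0.5, 0.5, -0.4]
width: 0.0878
gripper_force: 0.0
[ 0.58309115 -0.1990674   0.49570311]
```

View pics/c5.png

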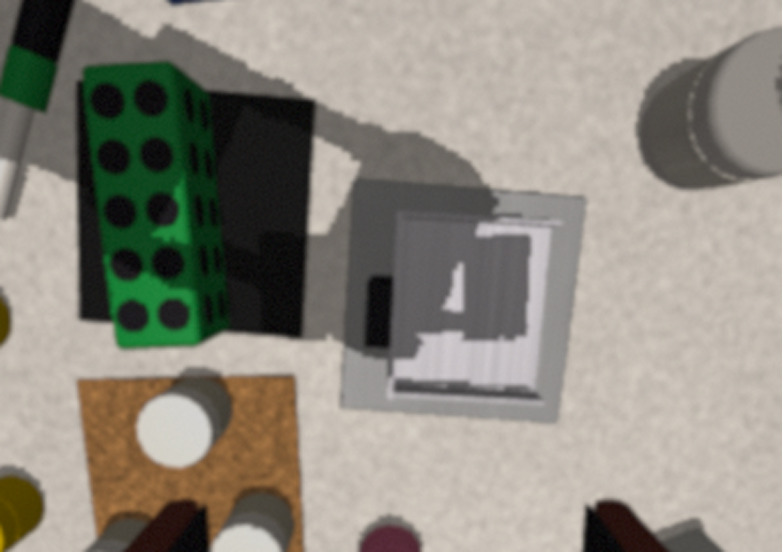

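```bash
python3 - <<'E'
from h import *
np.set_printoptions(precision=4,suppress=True)
w=Cam("wrist");a=Cam("scene");b=Cam("side")
c5=lambda u,v:(110+u/2.3,20+v/2.3)
def o(L,z,n): P=w.on([c5(*p) for p in L],z); print(n,P[:,:2].tolist(),P.mean(0)); return P
P=o([(79,82),(315,100),(302,338),(80,318)],.004,"mat")
P=o([(355,180),(585,198),(557,421),(341,407)],.004,"steel")
P=o([(366,276),(392,276),(388,346),(364,345)],.104,"handle top")
P=o([(394,212),(388,398)],.049,"rear")
P=o([(552,220),(540,402)],.039,"lip ends top")
P=o([(552,220),(540,402)],.004,"lip ends base")
# handle top height by triangulation side/scene/wrist
for c,n in((a,"scene"),(b,"side")):
    print(n,c.proj(np.array([[.57,-.245,.104],[.57,-.245,.004]])))
crop(a.im,150,190,90,110,5,"c6"); crop(b.im,325,210,95,85,5,"c7")
im=np.hstack([cv2.resize(cv2.imread("pics/c6.png"),(400,489)),cv2.resize(cv2.imread("pics/c7.png"),(400,358+131))[:489]]); cv2.imwrite("pics/c67.png",im)
E
```

```text
mat [[0.3889834160927634, -0.10174189482510453], [0.535145669327769, -0.11348914948006404], [0.5228666089339473, -0.2610298375744506], [0.3755285137087988, -0.24727839698638263]] [ 0.4556 -0.1809  0.004 ]
steel [[0.5593467187131365, -0.16095989445744377], [0.7059368998308305, -0.17146891078329668], [0.6956981420787683, -0.31782249547207225], [0.5479593426449886, -0.3079700927207414]] [ 0.6272 -0.2396  0.004 ]
handle top [[0.5693144663273868, -0.21656416230950998], [0.5828008704689807, -0.21656784762058007], [0.5806496439271913, -0.25299258314574125], [0.567922887893963, -0.2524548674893309]] [ 0.5752 -0.2346  0.104 ]
rear [[0.5839419566076441, -0.18234145404393118], [0.5802303136283384, -0.2924710659846501]] [ 0.5821 -0.2374  0.049 ]
lip ends top [[0.6781463208995901, -0.1862612892815869], [0.6762032670076826, -0.2971163339974253]] [ 0.6772 -0.2417  0.039 ]
lip ends base [[0.6854386549738333, -0.18516653665285476], [0.6833464628582853, -0.30453021024377036]] [ 0.6844 -0.2448  0.004 ]
scene [[177.3166 226.8327]
 [183.6261 251.2471]]
side [[361.4639 245.1895]
 [357.1935 268.077 ]]
```

View pics/c67.png

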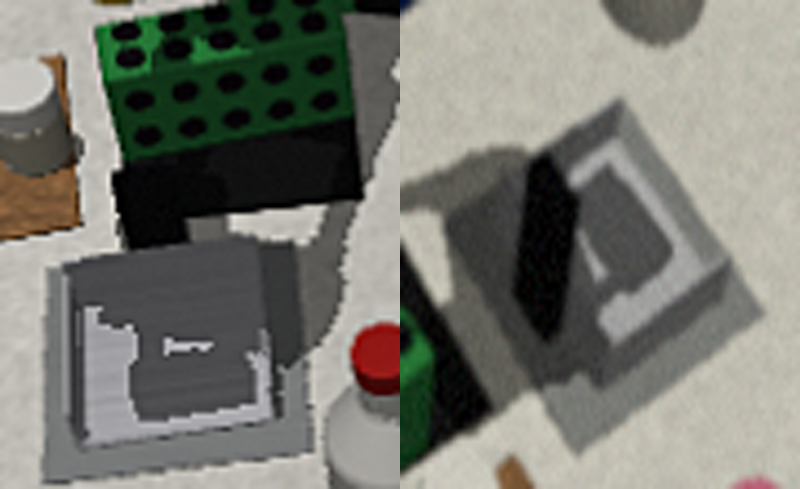

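```bash
python3 -m pendant '[{"grip":-1,"xyz":[0.0436,-0.0115,0],"dr":[0,0,0.0205]},{"grip":-1,"xyz":[0,0,0.0526],"dr":[0,0,0]},{"grip":-1,"xyz":[0,0,0.0526],"dr":[0,0,0]},{"grip":-1,"xyz":[0,0,0.0526],"dr":[0,0,0]},{"grip":-1,"xyz":[0,0,0.0526],"dr":[0,0,0]},{"grip":-1,"xyz":[0,0,0.0526],"dr":[0,0,0]},{"grip":-1,"xyz":[0,0,0.0526],"dr":[0,0,0]},{"grip":-1,"xyz":[0,0,0.0526],"dr":[0,0,0]},{"grip":-1,"xyz":[0,0,0],"dr":[0,0,0]},{"grip":-1,"xyz":[0,0,0],"dr":[0,0,0]}]'
python3 - <<'E'
from h import *
w=Cam("wrist","w3"); a=Cam("scene"); crop(a.im,140,170,120,120,4,"a3")
cv2.imwrite("pics/m3.png",np.hstack([cv2.resize(w.im[60:330],(500,241)),cv2.resize(cv2.imread("pics/a3.png"),(241,241))]))
E
```

```text
t: 8.15
tool_pos: [0.5751, -0.238, 0.0728]
ee_rot: [0.723, 0.691, -0.0, -0.001]
wrist_force: [-0.1, -0.3, 0.8]
width: 0.0878
gripper_force: 0.0
```

View pics/m3.png

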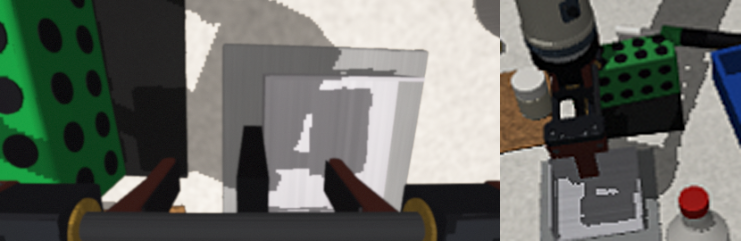

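```bash
python3 -m pendant '[{"grip":1,"xyz":[0,0,0],"dr":[0,0,0]},{"grip":1,"xyz":[0,0,0],"dr":[0,0,0]},{"grip":1,"xyz":[0,0,0],"dr":[0,0,0]},{"grip":1,"xyz":[0,0,0],"dr":[0,0,0]},{"grip":1,"xyz":[0,0,0],"dr":[0,0,0]},{"grip":1,"xyz":[0,0,0],"dr":[0,0,0]},{"grip":1,"xyz":[0,0,0],"dr":[0,0,0]},{"grip":1,"xyz":[0,0,0],"dr":[0,0,0]},{"grip":1,"xyz":[0,0,0],"dr":[0,0,0]},{"grip":1,"xyz":[0,0,0],"dr":[0,0,0]}]' 50
python3 -c "
from h import *
s=arm.state(); print(s['tool_pos'],s['ee_rot'],s['wrist_torque'])"
```

```text
t: 9.25
tool_pos: [0.5756, -0.2372, 0.0727]
ee_rot: [0.722, 0.692, -0.0, -0.0]
wrist_force: [-0.5, -0.3, -0.0]
width: 0.0139
gripper_force: 50.0
[ 0.57564919 -0.23722012  0.07267161] [ 7.22121723e-01  6.91766010e-01 -3.90590254e-05 -4.45603239e-05] [-0.0034792   0.01274454  0.07129905]
```

```bash
python3 -m pendant '[{"grip":1,"xyz":[0,0,-0.05],"dr":[0,0,0]},{"grip":1,"xyz":[0,0,-0.05],"dr":[0,0,0]},{"grip":1,"xyz":[0,0,-0.05],"dr":[0,0,0]},{"grip":1,"xyz":[0,0,-0.05],"dr":[0,0,0]},{"grip":1,"xyz":[0,0,0],"dr":[0,0,-0.0342]},{"grip":1,"xyz":[0,0,0],"dr":[0,0,-0.0342]},{"grip":1,"xyz":[0.0489,-0.0299,0],"dr":[0,0,0]},{"grip":1,"xyz":[0.0489,-0.0299,0],"dr":[0,0,0]},{"grip":1,"xyz":[0.0489,-0.0299,0],"dr":[0,0,0]},{"grip":1,"xyz":[0.0489,-0.0299,0],"dr":[0,0,0]},{"grip":1,"xyz":[0,0,0],"dr":[0,0,0]},{"grip":1,"xyz":[0,0,0],"dr":[0,0,0]}]' 50
python3 - <<'E'
from h import *
np.set_printoptions(precision=4,suppress=True)
w=Cam("wrist","w4"); print(arm.state()['tool_pos'],w.T[:3,3])
crop(w.im,180,30,340,250,2.3,"c8")
E
```

```text
t: 10.45
tool_pos: [0.4715, -0.0997, 0.223]
ee_rot: [0.67, 0.742, 0.0, 0.001]
wrist_force: [0.7, 0.0, -1.4]
width: 0.0141
gripper_force: 50.0
[ 0.4719 -0.1003  0.2228] [ 0.4646 -0.0321  0.3666]
```

View pics/c8.png

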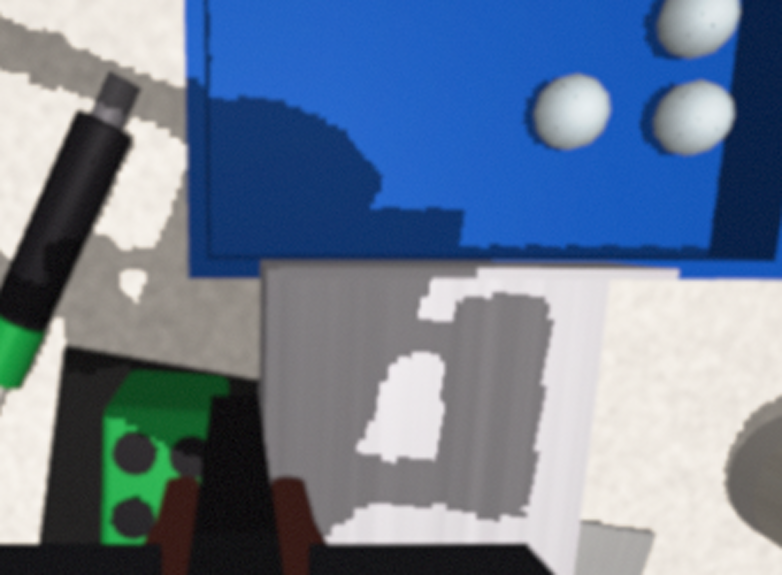

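```bash
python3 - <<'E'
from h import *
np.set_printoptions(precision=4,suppress=True)
w=Cam("wrist"); s=arm.state(); T=np.array(s['tool_pos']); Rt=R.from_quat(s['ee_rot']).as_matrix()
c8=lambda u,v:(180+u/2.3,30+v/2.3)
print("side wall tool frame",(w.on([c8(300,264),c8(670,267)],.189)-T)@Rt)
print("rear/wall corner", (w.on([c8(262,263)],.189)-T)@Rt, "lip", (w.on([c8(604,300),c8(583,510)],.155)-T)@Rt)
c=np.array([.5691,.0253,0]);Rp=R.from_euler('z',.1).as_matrix()
print("pan frame outer -y edge",(w.on([c8(200,277),c8(775,278)],.055)-c)@Rp)
print("pan frame near outer edge",(w.on([c8(187,10),c8(190,270)],.055)-c)@Rp)
print("inner rim -y",(w.on([c8(215,259),c8(770,259)],.055)-c)@Rp)
for p in((571,112),(694,118),(698,18)): print("ice",(w.on([c8(*p)],.024)-c)@Rp)
E
```

```text
side wall tool frame [[0.0588 0.0155 0.0337]
 [0.0585 0.1045 0.0337]]
rear/wall corner [[0.059  0.0065 0.0337]] lip [[ 0.0472  0.1064  0.0677]
 [-0.0174  0.1079  0.0677]]
pan frame outer -y edge [[-0.1233 -0.0694  0.055 ]
 [ 0.1213 -0.0687  0.055 ]]
pan frame near outer edge [[-0.1272  0.0327  0.055 ]
 [-0.1274 -0.0666  0.055 ]]
inner rim -y [[-0.117  -0.0621  0.055 ]
 [ 0.1177 -0.0608  0.055 ]]
ice [[0.039  0.0006 0.024 ]]
ice [[ 0.0949 -0.001   0.024 ]]
ice [[0.0913 0.04   0.024 ]]
```

```bash
python3 -m pendant '[{"grip":1,"xyz":[0.05,0.005,0],"dr":[0,0,0]},{"grip":1,"xyz":[0.05,0.005,0],"dr":[0,0,0]},{"grip":1,"xyz":[0.05,0.005,0],"dr":[0,0,0]},{"grip":1,"xyz":[0,0,0],"dr":[0,0,0]},{"grip":1,"xyz":[0,0,0.047],"dr":[0,0,0]},{"grip":1,"xyz":[0,0,0.047],"dr":[0,0,0]},{"grip":1,"xyz":[0,0,0.044],"dr":[0,0,0]},{"grip":1,"xyz":[0,0,0],"dr":[0,0,0]},{"grip":1,"xyz":[0,0,0],"dr":[0,0,0]}]' 50
python3 - <<'E'
from h import *
np.set_printoptions(precision=4,suppress=True)
s=arm.state();c=np.array([.5691,.0253,0]);Rp=R.from_euler('z',.1).as_matrix()
print((np.array(s['tool_pos'])-c)@Rp, R.from_quat(s['ee_rot']).as_matrix().T.round(3), s['wrist_force'],s['wrist_torque'])
E
```

```text
t: 11.45
tool_pos: [0.4719, 0.0119, 0.1194]
ee_rot: [0.671, 0.741, -0.001, -0.0]
wrist_force: [0.6, 0.4, -0.8]
width: 0.0136
gripper_force: 50.0
[-0.0981 -0.0036  0.1194] [[-0.099  0.995 -0.   ]
 [ 0.995  0.099 -0.001]
 [-0.001 -0.    -1.   ]] [ 0.5796  0.4143 -0.7891] [ 0.046   0.011  -0.0246]
```

```bash
python3 -m pendant '[{"grip":1,"xyz":[0.0012,0,0.018],"dr":[0.0125,0,0]},{"grip":1,"xyz":[0,0,0.018],"dr":[0,0,0]},{"grip":1,"xyz":[0,0,0.011],"dr":[0,0,0]},{"grip":1,"xyz":[0,0,0.004],"dr":[0,0,0]},{"grip":1,"xyz":[0,0,0.002],"dr":[0,0,0]},{"grip":1,"xyz":[0,0,0],"dr":[0,0,0]},{"grip":1,"xyz":[0,0,0],"dr":[0,0,0]}]' 50
python3 - <<'E'
from h import *
np.set_printoptions(precision=4,suppress=True)
s=arm.state();c=np.array([.5691,.0253,0]);Rp=R.from_euler('z',.1).as_matrix()
print((np.array(s['tool_pos'])-c)@Rp, R.from_quat(s['ee_rot']).as_matrix().T.round(3), s['wrist_force'],s['wrist_torque'])
E
```

```text
t: 12.15
tool_pos: [0.4711, 0.0137, 0.0799]
ee_rot: [0.671, 0.742, -0.009, -0.008]
wrist_force: [-0.2, -0.2, -1.2]
width: 0.0136
gripper_force: 50.0
[-0.0987 -0.0018  0.0799] [[-0.1    0.995 -0.   ]
 [ 0.995  0.1   -0.025]
 [-0.025 -0.003 -1.   ]] [-0.2    -0.2192 -1.2215] [-0.0588  0.0306  0.0493]
```

```bash
python3 -m pendant '[{"grip":1,"xyz":[0,0,0.0014],"dr":[0,0,0]},{"grip":1,"xyz":[0,0,0],"dr":[0,0,0]},{"grip":1,"xyz":[0,0,0],"dr":[0,0,0]}]' 50
python3 -m pendant '[{"grip":1,"xyz":[0,0,0.0014],"dr":[0,0,0]},{"grip":1,"xyz":[0,0,0],"dr":[0,0,0]},{"grip":1,"xyz":[0,0,0],"dr":[0,0,0]}]' 50
```

```text
t: 12.45
tool_pos: [0.4712, 0.0137, 0.0792]
ee_rot: [0.671, 0.742, -0.009, -0.008]
wrist_force: [-1.8, -0.5, 3.4]
width: 0.0139
gripper_force: 50.0
t: 12.75
tool_pos: [0.4713, 0.0136, 0.0791]
ee_rot: [0.671, 0.742, -0.009, -0.008]
wrist_force: [-5.3, -0.3, 7.9]
width: 0.0132
gripper_force: 50.0
```

```bash
python3 -m pendant '[{"grip":1,"xyz":[-0.0008,0,-0.0012],"dr":[0,0,0]},{"grip":1,"xyz":[0,0.0133,-0.00033],"dr":[0,0,0]},{"grip":1,"xyz":[0,0.0133,-0.00033],"dr":[0,0,0]},{"grip":1,"xyz":[0,0.0133,-0.00033],"dr":[0,0,0]},{"grip":1,"xyz":[0,0.0133,-0.00033],"dr":[0,0,0]},{"grip":1,"xyz":[0,0.0133,-0.00033],"dr":[0,0,0]},{"grip":1,"xyz":[0,0.0133,-0.00033],"dr":[0,0,0]},{"grip":1,"xyz":[0,0,0],"dr":[0,0,0]},{"grip":1,"xyz":[0,0,0],"dr":[0,0,0]}]' 50
python3 - <<'E'
from h import *
np.set_printoptions(precision=4,suppress=True)
s=arm.state();c=np.array([.5691,.0253,0]);Rp=R.from_euler('z',.1).as_matrix()
print((np.array(s['tool_pos'])-c)@Rp, R.from_quat(s['ee_rot']).as_matrix().T.round(3), s['wrist_force'],s['wrist_torque'])
w=Cam("wrist","w5");a=Cam("scene"); crop(a.im,235,180,115,110,5,"a5")
for p in w.blobs((0,0,90),(180,60,255),300): print(p[:3])
E
```

```text
t: 13.65
tool_pos: [0.532, 0.0191, 0.0789]
ee_rot: [0.671, 0.742, -0.008, -0.008]
wrist_force: [2.9, -0.4, 3.7]
width: 0.0139
gripper_force: 50.0
[-0.0375 -0.0025  0.0789] [[-0.1    0.995 -0.   ]
 [ 0.995  0.1   -0.023]
 [-0.022 -0.002 -1.   ]] [ 2.8588 -0.4158  3.7206] [ 0.1192 -1.1363 -0.0074]
(np.int32(82093), array([237.7,  83.4]), array([  0,   0, 560, 297], dtype=int32))
(np.int32(23457), array([399.4, 203.6]), array([293, 144, 237, 143], dtype=int32))
(np.int32(1245), array([113.6, 272.4]), array([ 95, 216,  34,  82], dtype=int32))
(np.int32(366), array([ 90.7, 317. ]), array([ 49, 314,  69,  10], dtype=int32))
(np.int32(1385), array([ 93.1, 347.8]), array([ 63, 329,  66,  49], dtype=int32))
(np.int32(859), array([281.7, 362. ]), array([256, 353,  52,  18], dtype=int32))
(np.int32(1957), array([476.7, 364.9]), array([433, 353,  88,  26], dtype=int32))
```

View pics/a5.png

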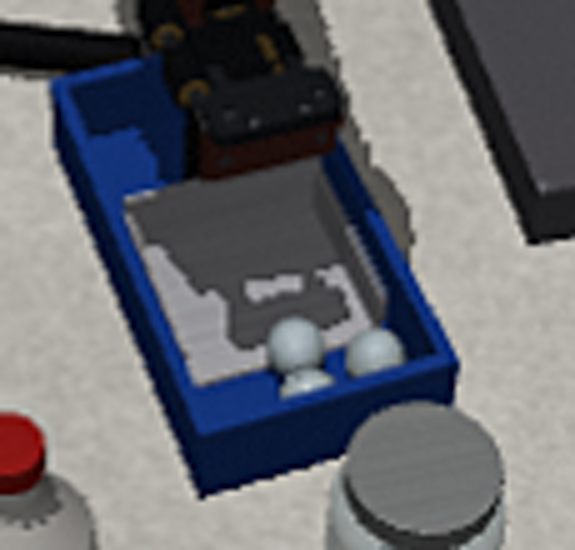

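```bash
python3 -m pendant '[{"grip":1,"xyz":[0,0.01,-0.0003],"dr":[0,0,0]},{"grip":1,"xyz":[0,0.01,-0.0003],"dr":[0,0,0]},{"grip":1,"xyz":[0,0.01,-0.0003],"dr":[0,0,0]},{"grip":1,"xyz":[0,0.01,-0.0003],"dr":[0,0,0]},{"grip":1,"xyz":[0,0.01,-0.0003],"dr":[0,0,0]},{"grip":1,"xyz":[0,0.01,-0.0003],"dr":[0,0,0]},{"grip":1,"xyz":[0,0.004,0],"dr":[0,0,0]},{"grip":1,"xyz":[0,0,0],"dr":[0,0,0]},{"grip":1,"xyz":[0,0,0],"dr":[0,0,0]}]' 50
python3 - <<'E'
from h import *
np.set_printoptions(precision=4,suppress=True)
s=arm.state();c=np.array([.5691,.0253,0]);Rp=R.from_euler('z',.1).as_matrix()
print((np.array(s['tool_pos'])-c)@Rp, R.from_quat(s['ee_rot']).as_matrix().T.round(3), s['wrist_force'],s['wrist_torque'])
w=Cam("wrist","w6");a=Cam("scene","s6"); crop(a.im,235,180,115,110,3.6,"a6")
im=cv2.resize(w.im[60:300,180:],(384,243)); b=cv2.imread("pics/a6.png"); im=cv2.copyMakeBorder(im,0,b.shape[0]-243,0,0,0); cv2.imwrite("pics/m6.png",np.hstack([im,b]))
E
```

```text
t: 14.65
tool_pos: [0.5778, 0.0237, 0.0793]
ee_rot: [0.671, 0.742, -0.01, -0.009]
wrist_force: [-4.1, -0.7, 7.8]
width: 0.014
gripper_force: 50.0
[ 0.0085 -0.0025  0.0793] [[-0.1    0.995 -0.   ]
 [ 0.995  0.1   -0.027]
 [-0.026 -0.003 -1.   ]] [-4.1179 -0.7027  7.8049] [ 0.0549 -0.203   0.0385]
```

View pics/m6.png

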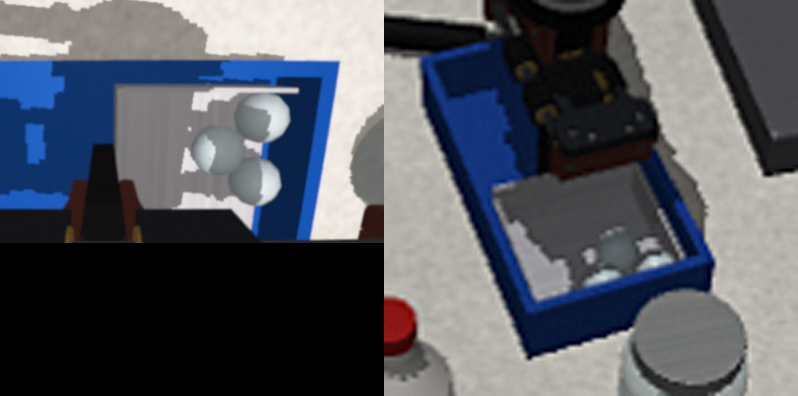

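```bash
python3 -m pendant '[{"grip":1,"xyz":[0,0.002,-0.0015],"dr":[-0.029,0,0]},{"grip":1,"xyz":[0,-0.004,-0.002],"dr":[-0.029,0,0]},{"grip":1,"xyz":[0,0,0],"dr":[0,0,0]},{"grip":1,"xyz":[0,-0.0056,-0.003],"dr":[-0.029,0,0]},{"grip":1,"xyz":[0,0,0],"dr":[0,0,0]},{"grip":1,"xyz":[0,-0.0056,-0.003],"dr":[-0.029,0,0]},{"grip":1,"xyz":[0,0,0],"dr":[0,0,0]},{"grip":1,"xyz":[0,-0.0056,-0.003],"dr":[-0.029,0,0]},{"grip":1,"xyz":[0,-0.0056,-0.003],"dr":[-0.029,0,0]},{"grip":1,"xyz":[0,0,0],"dr":[0,0,0]},{"grip":1,"xyz":[0,0,0],"dr":[0,0,0]},{"grip":1,"xyz":[0,0,0],"dr":[0,0,0]}]' 50
cat > st.py <<'E'
from h import *
np.set_printoptions(precision=4,suppress=True)
def pan():
    s=arm.state();c=np.array([.5691,.0253,0]);Rp=R.from_euler('z',.1).as_matrix()
    print("pan",(np.array(s['tool_pos'])-c)@Rp, "\n",R.from_quat(s['ee_rot']).as_matrix().T.round(3), s['wrist_force'],s['wrist_torque'])
    return s
def balls(w,s,verbose=1):
    "light round blobs in the wrist view, tool frame, at ball depth of scoop floor"
    g=cv2.GaussianBlur(cv2.cvtColor(w.im,cv2.COLOR_BGR2GRAY),(5,5),1)
    c=cv2.HoughCircles(g,cv2.HOUGH_GRADIENT,1,18,param1=60,param2=22,minRadius=12,maxRadius=30)
    if c is None: return []
    return c[0]
E
python3 - <<'E'
from st import *
s=pan(); w=Cam("wrist","w7")
T=np.array(s['tool_pos']);Rt=R.from_quat(s['ee_rot']).as_matrix()
for u,v,r in balls(w,s):
    d=w.ray([(u,v)])[0]@Rt; o=(w.T[:3,3]-T)@Rt; t=(.0505-o[2])/d[2]; P=o+d*t
    print(u,v,r,P,r*t/w.K[0,0],w.hsv[int(v),int(u)])
E
```

```text
t: 15.95
tool_pos: [0.5593, 0.0219, 0.0868]
ee_rot: [0.661, 0.731, 0.124, 0.112]
wrist_force: [-0.4, 0.1, -1.3]
width: 0.0137
gripper_force: 50.0
pan [-0.0101 -0.0024  0.0868] 
 [[-0.1    0.995 -0.   ]
 [ 0.939  0.095  0.33 ]
 [ 0.329  0.033 -0.944]] [-0.3562  0.1222 -1.2695] [-0.0959  0.3874 -0.0153]
```

```bash
python3 -m pendant '[{"grip":1,"xyz":[0,0.0066,-0.019],"dr":[0,0,0]},{"grip":1,"xyz":[0,0.0132,-0.0378],"dr":[0,0,0]},{"grip":1,"xyz":[0,0.0132,-0.0378],"dr":[0,0,0]},{"grip":1,"xyz":[0,0.0132,-0.0378],"dr":[0,0,0]},{"grip":1,"xyz":[0,0.0132,-0.0378],"dr":[0,0,0]},{"grip":1,"xyz":[0,0.0066,-0.019],"dr":[0,0,0]},{"grip":1,"xyz":[0,0,0],"dr":[0,0,0]},{"grip":1,"xyz":[0,0,0],"dr":[0,0,0]}]' 50
python3 - <<'E'
from st import *
s=pan(); a=Cam("scene","s8"); b=Cam("side","d8"); w=Cam("wrist","w8")
c=np.array([.5691,.0253,0]);Rp=R.from_euler('z',.1).as_matrix()
for n,k in (("scene",a),("side",b),("wrist",w)):
    for p,q in ((-.12,.12),):
        poly=k.proj(c+np.array([[-.112,-.053,.012],[.112,-.053,.012],[.112,.053,.012],[-.112,.053,.012]])@Rp.T)
        m=np.zeros((420,560),np.uint8); cv2.fillPoly(m,[np.int32(poly.round())],1)
        nb=m.astype(bool)&~cv2.inRange(k.hsv,(95,60,10),(130,255,255)).astype(bool)
        print(n,poly.round(0).tolist(),m.sum(),nb.sum(), [ (st[4],ce.round(0)) for st,ce in zip(*cv2.connectedComponentsWithStats(nb.astype(np.uint8))[2:4])][1:6])
for n,k in(("w",w),("a",a),("b",b)):
    g=cv2.cvtColor(k.im,cv2.COLOR_BGR2GRAY); rr=(14,32) if n=="w" else (5,12)
    cs=cv2.HoughCircles(g,cv2.HOUGH_GRADIENT,1,12,param1=50,param2=14,minRadius=rr[0],maxRadius=rr[1])
    P=k.proj(np.array(s['tool_pos'])+np.array([.05,0,-.03]))[0]
    if cs is not None: print(n,P,[x.round(0).tolist() for x in cs[0] if np.hypot(*(x[:2]-P))<(160 if n=="w" else 45)])
E
```

```text
t: 16.8
tool_pos: [0.5582, 0.0218, 0.2359]
ee_rot: [0.661, 0.731, 0.124, 0.112]
wrist_force: [0.5, 0.6, -2.1]
width: 0.0141
gripper_force: 50.0
pan [-0.0112 -0.0023  0.2359] 
 [[-0.1    0.995  0.   ]
 [ 0.939  0.095  0.331]
 [ 0.329  0.033 -0.944]] [ 0.4679  0.5779 -2.1041] [-0.1079  0.3617  0.0136]
scene [[252.0, 208.0], [278.0, 269.0], [317.0, 258.0], [287.0, 199.0]] 2598 365 [(np.int32(365), array([282., 209.]))]
side [[280.0, 234.0], [338.0, 196.0], [315.0, 177.0], [257.0, 212.0]] 2110 0 []
wrist [[125.0, 242.0], [316.0, 222.0], [318.0, 138.0], [112.0, 141.0]] 18715 2441 [(np.int32(2441), array([301., 189.]))]
w [342.6657 247.882 ] [[326.0, 180.0, 25.0], [322.0, 232.0, 26.0], [462.0, 182.0, 27.0], [452.0, 194.0, 31.0], [464.0, 202.0, 26.0], [450.0, 276.0, 21.0], [276.0, 352.0, 21.0]]
a [287.3968 190.9899] [[290.0, 192.0, 6.0], [274.0, 194.0, 5.0], [302.0, 188.0, 7.0]]
b [311.3975 149.3746] []
```

```bash
python3 -m pendant '[{"grip":1,"xyz":[0,0,0],"dr":[0,-0.01025,0.0293]},{"grip":1,"xyz":[0,0,0],"dr":[0,-0.01025,0.0293]},{"grip":1,"xyz":[0.0194,-0.0114,-0.004],"dr":[0,0,0]},{"grip":1,"xyz":[0.0394,-0.02285,-0.008],"dr":[0,0,0]},{"grip":1,"xyz":[0.0394,-0.02285,-0.008],"dr":[0,0,0]},{"grip":1,"xyz":[0.0394,-0.02285,-0.008],"dr":[0,0,0]},{"grip":1,"xyz":[0.0394,-0.02285,-0.008],"dr":[0,0,0]},{"grip":1,"xyz":[0.0394,-0.02285,-0.008],"dr":[0,0,0]},{"grip":1,"xyz":[0.0394,-0.02285,-0.008],"dr":[0,0,0]},{"grip":1,"xyz":[0.0394,-0.02285,-0.008],"dr":[0,0,0]},{"grip":1,"xyz":[0.02,-0.0114,-0.004],"dr":[0,0,0]},{"grip":1,"xyz":[0,0,0],"dr":[0,0,0]}]' 50
cat >> st.py <<'E'
def bal(w,s,h=.0505):
    "whitish low-saturation bright circles"
    g=cv2.cvtColor(w.im,cv2.COLOR_BGR2GRAY); cs=cv2.HoughCircles(g,cv2.HOUGH_GRADIENT,1,16,param1=50,param2=16,minRadius=14,maxRadius=32)
    return [] if cs is None else cs[0]
E
python3 - <<'E'
from st import *
s=pan(); w=Cam("wrist","w9"); a=Cam("scene","s9"); b=Cam("side","d9")
# box top-rim outline in wrist view: dark grey edges -> corners
for n,k in(("a",a),("b",b),("w",w)):
    m=cv2.inRange(k.hsv,(0,0,25),(180,70,110)); nn,l,st,ce=cv2.connectedComponentsWithStats(m)
    i=[j for j in range(1,nn) if st[j,4]>1500]; print(n,[(st[j].tolist(),ce[j].round(0).tolist()) for j in i])
P=w.proj(np.array([[.376,.191,.045],[.381,.404,.045],[.588,.3995,.045],[.583,.18,.045]])); print(P)
E
```

```text
t: 18.15
tool_pos: [0.4187, 0.2643, 0.235]
ee_rot: [0.706, 0.688, 0.116, 0.12]
wrist_force: [-0.4, -0.2, -1.8]
width: 0.0141
gripper_force: 50.0
pan [-0.1258  0.2528  0.235 ] 
 [[ 0.026  1.    -0.001]
 [ 0.944 -0.024  0.329]
 [ 0.329 -0.009 -0.944]] [-0.4333 -0.1774 -1.8485] [ 0.0503  0.32   -0.0494]
a [([66, 0, 349, 229, 18817], [271.0, 96.0]), ([426, 1, 134, 260, 18401], [502.0, 116.0]), ([493, 0, 67, 76, 1934], [544.0, 35.0]), ([412, 243, 115, 68, 4073], [468.0, 277.0]), ([85, 306, 475, 114, 16153], [352.0, 387.0])]
b [([0, 0, 560, 372, 86160], [274.0, 115.0])]
w [([481, 0, 79, 140, 4149], [516.0, 70.0]), ([165, 118, 395, 263, 24473], [332.0, 245.0]), ([0, 261, 249, 108, 12119], [143.0, 325.0]), ([249, 292, 67, 47, 2399], [282.0, 315.0])]
[[185.2483 266.9817]
 [167.3529  45.8068]
 [367.1743  59.7328]
 [356.7621 248.0627]]
```

```bash
python3 -m pendant '[{"grip":1,"xyz":[0,-0.0139,0.0399],"dr":[0,0,0]},{"grip":1,"xyz":[0,-0.0139,0.0399],"dr":[0,0,0]},{"grip":1,"xyz":[0,-0.0139,0.0399],"dr":[0,0,0]},{"grip":1,"xyz":[0,-0.0044,0.0139],"dr":[0.04,0,0]},{"grip":1,"xyz":[0,-0.0033,0.0142],"dr":[0.04,0,0]},{"grip":1,"xyz":[0,-0.002,0.0146],"dr":[0.04,0,0]},{"grip":1,"xyz":[0,-0.0008,0.0147],"dr":[0.03,0,0]},{"grip":1,"xyz":[0,0,0],"dr":[0,0,0]},{"grip":1,"xyz":[0,0,0],"dr":[0,0,0]}]' 50
python3 -c "
from st import *
pan()"
```

```text
t: 19.2
tool_pos: [0.4224, 0.2614, 0.0973]
ee_rot: [0.718, 0.696, 0.008, 0.009]
wrist_force: [-0.1, 1.3, -2.5]
width: 0.0135
gripper_force: 50.0
pan [-0.1224  0.2495  0.0973] 
 [[ 0.032  0.999 -0.001]
 [ 0.999 -0.032  0.025]
 [ 0.025 -0.001 -1.   ]] [-0.1448  1.3003 -2.533 ] [-0.0541  0.0314 -0.0769]
```

```bash
python3 -m pendant '[{"grip":1,"xyz":[0,0,-0.007],"dr":[0.025,0,0]},{"grip":1,"xyz":[0,0,-0.007],"dr":[0.025,0,0]},{"grip":1,"xyz":[0,0,-0.007],"dr":[0.025,0,0]},{"grip":1,"xyz":[0,0,0],"dr":[0,0,0]},{"grip":1,"xyz":[0,0,0],"dr":[0,0,0]},{"grip":1,"xyz":[0,0,0],"dr":[0,0,0]},{"grip":1,"xyz":[0,-0.003,-0.007],"dr":[0.025,0,0]},{"grip":1,"xyz":[0,-0.003,-0.007],"dr":[0.025,0,0]},{"grip":1,"xyz":[0,-0.003,-0.007],"dr":[0.025,0,0]},{"grip":1,"xyz":[0,-0.003,-0.007],"dr":[0.025,0,0]},{"grip":1,"xyz":[0,0,0],"dr":[0,0,0]},{"grip":1,"xyz":[0,0,0],"dr":[0,0,0]}]' 50
python3 -m pendant '[{"grip":1,"xyz":[0,-0.003,-0.007],"dr":[0.025,0,0]},{"grip":1,"xyz":[0,-0.003,-0.007],"dr":[0.025,0,0]},{"grip":1,"xyz":[0,0,0],"dr":[0,0,0]},{"grip":1,"xyz":[0,0,0],"dr":[0,0,0]},{"grip":1,"xyz":[0,0,0],"dr":[0,0,0]},{"grip":1,"xyz":[0,0,0],"dr":[0,0,0]},{"grip":1,"xyz":[0,0,0],"dr":[0,0,0]},{"grip":1,"xyz":[0,0,0],"dr":[0,0,0]}]' 50
python3 - <<'E'
from st import *
s=pan(); a=Cam("scene","s10"); b=Cam("side","d10")
for n,k in(("a",a),("b",b)):
    c=np.array([.482,.2935,0]);Rb=R.from_euler('z',-.03).as_matrix()
    poly=k.proj(c+np.array([[-.097,-.098,.016],[.097,-.098,.016],[.097,.038,.016],[-.097,.038,.016]])@Rb.T)
    m=np.zeros((420,560),np.uint8); cv2.fillPoly(m,[np.int32(poly.round())],1)
    g=k.hsv[...,2]; nb=(m>0)&(g>130)
    r=cv2.connectedComponentsWithStats(nb.astype(np.uint8))
    print(n,m.sum(),np.percentile(g[m>0],[10,50,90]),[(st[4],ce.round(0).tolist(),k.on([ce],.024)[0].round(3).tolist()) for st,ce in list(zip(r[2],r[3]))[1:] if st[4]>10])
E
```

```text
t: 20.4
tool_pos: [0.4179, 0.2626, 0.1355]
ee_rot: [0.707, 0.686, -0.118, -0.122]
wrist_force: [-0.2, 0.1, -1.5]
width: 0.0137
gripper_force: 50.0
t: 21.2
tool_pos: [0.4174, 0.2626, 0.1472]
ee_rot: [0.7, 0.679, -0.154, -0.159]
wrist_force: [0.4, 0.2, -1.2]
width: 0.0138
gripper_force: 50.0
pan [-0.1273  0.2513  0.1472] 
 [[ 0.03   1.     0.   ]
 [ 0.901 -0.027 -0.432]
 [-0.432  0.013 -0.902]] [ 0.4132  0.2355 -1.2338] [ 0.0349 -0.2955 -0.0699]
a 2220 [33. 42. 95.] [(np.int32(144), [342.0, 182.0], [0.431, 0.245, 0.024]), (np.int32(20), [350.0, 212.0], [0.554, 0.224, 0.024])]
b 1812 [30. 38. 76.] [(np.int32(25), [260.0, 163.0], [0.565, 0.234, 0.024])]
```

```bash
python3 -m pendant '[{"grip":1,"xyz":[0,-0.008,-0.018],"dr":[0,0,0]},{"grip":1,"xyz":[0,-0.0173,-0.0361],"dr":[0,0,0]},{"grip":1,"xyz":[0,-0.0173,-0.0361],"dr":[0,0,0]},{"grip":1,"xyz":[0,-0.0173,-0.0361],"dr":[0,0,0]},{"grip":1,"xyz":[0,-0.0173,-0.0361],"dr":[0,0,0]},{"grip":1,"xyz":[0,0,0],"dr":[-0.0533,0,0]},{"grip":1,"xyz":[0,0,0],"dr":[-0.0533,0,0]},{"grip":1,"xyz":[0,0,0],"dr":[-0.0533,0,0]},{"grip":1,"xyz":[0,0,0],"dr":[-0.0533,0,0]},{"grip":1,"xyz":[-0.05,0,0],"dr":[0,0,0]},{"grip":1,"xyz":[-0.05,0,0],"dr":[0,0,0]},{"grip":1,"xyz":[-0.05,0,0],"dr":[0,0,0]}]' 50
python3 - <<'E'
from st import *
s=pan(); w=Cam("wrist","w11"); a=Cam("scene","s11"); b=Cam("side","d11")
c=np.array([.482,.2935,0]);Rb=R.from_euler('z',-.03).as_matrix()
for n,k in(("a",a),("b",b),("w",w)):
    poly=k.proj(c+np.array([[-.097,-.098,.016],[.097,-.098,.016],[.097,.038,.016],[-.097,.038,.016]])@Rb.T)
    m=np.zeros((420,560),np.uint8); cv2.fillPoly(m,[np.int32(poly.round())],1)
    g=k.hsv[...,2]; nb=(m>0)&(g>105)
    r=cv2.connectedComponentsWithStats(nb.astype(np.uint8))
    print(n,poly.round().tolist(),m.sum(),np.percentile(g[m>0],[10,50,90]),[(st[4],ce.round(0).tolist(),((k.on([ce],.024)[0]-c)@Rb).round(3).tolist()) for st,ce in list(zip(r[2],r[3]))[1:] if st[4]>10])
E
```

```text
t: 22.5
tool_pos: [0.4137, 0.1493, 0.2834]
ee_rot: [0.717, 0.697, 0.001, -0.0]
wrist_force: [0.7, 0.1, -1.0]
width: 0.0136
gripper_force: 50.0
pan [-0.1422  0.1389  0.2834] 
 [[ 0.028  1.     0.001]
 [ 1.    -0.028  0.001]
 [ 0.001  0.001 -1.   ]] [ 0.6539  0.0807 -0.974 ] [-0.0621 -0.0164  0.0325]
a [[322.0, 175.0], [342.0, 222.0], [387.0, 215.0], [364.0, 170.0]] 2220 [32. 75. 80.] [(np.int32(45), [374.0, 209.0], [0.074, 0.005, 0.024]), (np.int32(43), [363.0, 211.0], [0.074, -0.029, 0.024]), (np.int32(43), [352.0, 212.0], [0.074, -0.061, 0.024])]
b [[215.0, 194.0], [270.0, 170.0], [250.0, 147.0], [197.0, 169.0]] 1812 [31. 68. 76.] [(np.int32(107), [256.0, 159.0], [0.082, -0.035, 0.024])]
w [[255.0, 143.0], [409.0, 144.0], [419.0, 26.0], [253.0, 25.0]] 19163 [ 68. 126. 135.] [(np.int32(13188), [343.0, 70.0], [0.009, -0.013, 0.024])]
```

```bash
python3 -m pendant '[{"grip":1,"xyz":[-0.0509,0.0231,0],"dr":[0,0,0.007]},{"grip":1,"xyz":[-0.0509,0.0231,0],"dr":[0,0,0]},{"grip":1,"xyz":[-0.0509,0.0231,0],"dr":[0,0,0]},{"grip":1,"xyz":[-0.0509,0.0231,0],"dr":[0,0,0]},{"grip":1,"xyz":[-0.0509,0.0231,0],"dr":[0,0,0]},{"grip":1,"xyz":[-0.0509,0.0231,0],"dr":[0,0,0]},{"grip":1,"xyz":[-0.0509,0.0231,0],"dr":[0,0,0]},{"grip":1,"xyz":[-0.0509,0.0231,0],"dr":[0,0,0]},{"grip":1,"xyz":[-0.0509,0.0231,0],"dr":[0,0,0]},{"grip":1,"xyz":[-0.0509,0.0231,0],"dr":[0,0,0]},{"grip":1,"xyz":[0,0,0],"dr":[0,0,0]},{"grip":1,"xyz":[0,0,0],"dr":[0,0,0]}]' 50
python3 -m pendant '[{"grip":1,"xyz":[0,0,0.043],"dr":[0,0,0]},{"grip":1,"xyz":[0,0,0.043],"dr":[0,0,0]},{"grip":1,"xyz":[0,0,0.043],"dr":[0,0,0]},{"grip":1,"xyz":[0,0,0.043],"dr":[0,0,0]},{"grip":1,"xyz":[0,0,0.043],"dr":[0,0,0]},{"grip":1,"xyz":[0,0,0.043],"dr":[0,0,0]},{"grip":1,"xyz":[0,0,0],"dr":[0,0,0]},{"grip":1,"xyz":[0,0,0.013],"dr":[0,0,0]},{"grip":1,"xyz":[0,0,0.005],"dr":[0,0,0]},{"grip":1,"xyz":[0,0,0],"dr":[0,0,0]},{"grip":1,"xyz":[0,0,0],"dr":[0,0,0]}]' 50
python3 -c "
from st import *
pan()"
```

```text
t: 23.85
tool_pos: [0.5719, -0.2385, 0.2808]
ee_rot: [0.723, 0.691, -0.0, -0.002]
wrist_force: [-0.9, 0.5, -2.2]
width: 0.0137
gripper_force: 50.0
t: 24.95
tool_pos: [0.5718, -0.2389, 0.0764]
ee_rot: [0.723, 0.691, 0.0, 0.001]
wrist_force: [0.0, -0.0, -1.3]
width: 0.0138
gripper_force: 50.0
pan [-0.0236 -0.2632  0.0764] 
 [[ 0.044  0.999 -0.001]
 [ 0.999 -0.044  0.001]
 [ 0.001 -0.001 -1.   ]] [ 0.0211 -0.001  -1.3189] [-0.0062  0.0227  0.0106]
```

```bash
python3 -m pendant '[{"grip":1,"xyz":[0,0,0.0025],"dr":[0,0,0]},{"grip":1,"xyz":[0,0,0.0015],"dr":[0,0,0]},{"grip":1,"xyz":[0,0,0],"dr":[0,0,0]},{"grip":1,"xyz":[0,0,0],"dr":[0,0,0]}]' 50
python3 -m pendant '[{"grip":1,"xyz":[0,0,0.0013],"dr":[0,0,0]},{"grip":1,"xyz":[0,0,0],"dr":[0,0,0]},{"grip":1,"xyz":[0,0,0],"dr":[0,0,0]}]' 50
```

```text
t: 25.35
tool_pos: [0.5716, -0.2391, 0.0727]
ee_rot: [0.723, 0.691, 0.0, 0.0]
wrist_force: [-0.1, -0.5, 2.7]
width: 0.0138
gripper_force: 50.0
t: 25.65
tool_pos: [0.5716, -0.2391, 0.0726]
ee_rot: [0.723, 0.691, 0.0, 0.001]
wrist_force: [-2.0, 0.3, 8.6]
width: 0.0137
gripper_force: 50.0
```

```bash
python3 -m pendant '[{"grip":1,"xyz":[0,0,-0.001],"dr":[0,0,0]},{"grip":-1,"xyz":[0,0,0],"dr":[0,0,0]},{"grip":-1,"xyz":[0,0,0],"dr":[0,0,0]},{"grip":-1,"xyz":[0,0,0],"dr":[0,0,0]},{"grip":-1,"xyz":[0,0,0],"dr":[0,0,0]},{"grip":-1,"xyz":[0,0,-0.053],"dr":[0,0,0]},{"grip":-1,"xyz":[0,0,-0.053],"dr":[0,0,0]},{"grip":-1,"xyz":[0,0,-0.053],"dr":[0,0,0]},{"grip":-1,"xyz":[0,0,-0.053],"dr":[0,0,0]},{"grip":-1,"xyz":[0,0,-0.053],"dr":[0,0,0]},{"grip":-1,"xyz":[0,0,-0.053],"dr":[0,0,0]},{"grip":-1,"xyz":[0,0,-0.053],"dr":[0,0,0]}]' 30
python3 -m pendant '[{"grip":-1,"xyz":[-0.056,-0.0076,0],"dr":[0,0,-0.021]},{"grip":-1,"xyz":[-0.056,-0.0076,0],"dr":[0,0,0]},{"grip":-1,"xyz":[-0.056,-0.0076,0],"dr":[0,0,0]},{"grip":-1,"xyz":[-0.056,-0.0076,0],"dr":[0,0,0]},{"grip":-1,"xyz":[0,0,0],"dr":[0,0,0]},{"grip":-1,"xyz":[0,0,0],"dr":[0,0,0]}]' 30
cat >> st.py <<'E'
def caps(w,z=.066):
    cork=w.proj([[.45,-.362,.004]])[0]
    P=[]
    g=cv2.medianBlur(cv2.cvtColor(w.im,cv2.COLOR_BGR2GRAY),3)
    cs=cv2.HoughCircles(g,cv2.HOUGH_GRADIENT,1,20,param1=80,param2=16,minRadius=13,maxRadius=24)
    for u,v,r in ([] if cs is None else cs[0]):
        X=w.on([(u,v)],z)[0]; h=w.hsv[int(v)-3:int(v)+4,int(u)-3:int(u)+4].reshape(-1,3).mean(0)
        if h[1]<60 and abs(X[0]-.45)<.14 and abs(X[1]+.362)<.14: P.append((u,v,r,X.round(4).tolist(),h.round().tolist()))
    return P
E
python3 - <<'E'
from st import *
s=pan(); w=Cam("wrist","w12"); a=Cam("scene","s12"); b=Cam("side","d12")
print(s['qpos'])
for p in caps(w): print(p)
# scoop check: handle black blob in side/scene
for n,k in(("a",a),("b",b)): 
    q=k.proj([[.5716,-.2365,.06]])[0]
    for A,ce,bb,m in k.blobs((0,0,0),(180,255,45),40):
        if np.hypot(*(ce-q))<40: print(n,q,A,ce,bb)
E
```

```text
t: 26.85
tool_pos: [0.5711, -0.2386, 0.3513]
ee_rot: [0.723, 0.691, -0.0, -0.0]
wrist_force: [1.0, -0.4, -0.8]
width: 0.0876
gripper_force: 0.0
t: 27.45
tool_pos: [0.5464, -0.4074, 0.3485]
ee_rot: [0.708, 0.706, -0.0, -0.001]
wrist_force: [-0.6, 0.9, 1.0]
width: 0.0876
gripper_force: 0.0
pan [-0.0658 -0.4283  0.3485] 
 [[ 0.002  1.     0.002]
 [ 1.    -0.002 -0.002]
 [-0.002  0.002 -1.   ]] [-0.6045  0.9037  0.9681] [ 0.0157  0.0383 -0.0014]
[-0.6906  0.3948  0.6854  0.0001  2.0641 -0.6885]
(np.float32(211.5), np.float32(104.5), np.float32(21.0), [0.4569, -0.3107, 0.066], [39.0, 2.0, 186.0])
(np.float32(239.5), np.float32(166.5), np.float32(17.2), [0.4899, -0.3898, 0.066], [15.0, 20.0, 105.0])
(np.float32(171.5), np.float32(181.5), np.float32(15.5), [0.3973, -0.4094, 0.066], [26.0, 11.0, 187.0])
a [183.5808 237.9098] 75 [178.  199.7] [172 194  11  12]
a [183.5808 237.9098] 999 [202.8 229.5] [175 215  57  30]
b [357.8558 253.1322] 336 [358.2 253.7] [351 238  15  32]
b [357.8558 253.1322] 445 [328.5 267. ] [310 243  37  50]
```

```bash
python3 - <<'E'
from st import *
w=Cam("wrist"); k=6
for u0,v0 in((211,104),(240,167),(172,182)):
    p=w.im[v0-34:v0+34,u0-34:u0+34]; g=cv2.resize(cv2.cvtColor(p,cv2.COLOR_BGR2GRAY),None,fx=k,fy=k,interpolation=cv2.INTER_CUBIC)
    cs=cv2.HoughCircles(cv2.GaussianBlur(g,(0,0),5),cv2.HOUGH_GRADIENT_ALT,1,30,param1=60,param2=.55,minRadius=15*k,maxRadius=20*k)
    print(u0,v0,[] if cs is None else [(w.on([(u0-34+(x+.5)/k-.5,v0-34+(y+.5)/k-.5)],.066)[0][:2].round(4).tolist(),round(float(r)/k,1)) for x,y,r in cs[0][:3]])
    hs=cv2.cvtColor(p,cv2.COLOR_BGR2HSV); V=hs[...,2]; t=int(V[30:38,30:38].mean()*.88)
    m=((V>t)&(hs[...,1]<60)).astype(np.uint8); n,l,st,ce=cv2.connectedComponentsWithStats(m,connectivity=4); i=l[34,34]
    if i: 
        ct=max(cv2.findContours((l==i).astype(np.uint8),0,1)[0],key=cv2.contourArea); e=cv2.fitEllipse(ct); c=e[0]
        print("  ell",w.on([(u0-34+c[0],v0-34+c[1])],.066)[0][:2].round(4),np.round(e[1],1),st[i].tolist(),"thr",t)
E
```

```text
211 104 []
  ell [ 0.4541 -0.306 ] [27.7 33.7] [14, 16, 33, 34, 732] thr 163
240 167 []
  ell [ 0.4913 -0.3901] [31.9 33.3] [18, 18, 33, 34, 879] thr 91
172 182 []
  ell [ 0.3879 -0.4168] [58.3 80.4] [0, 0, 68, 68, 2687] thr 164
```

```bash
python3 -m pendant '[{"grip":-0.364,"xyz":[0,0,0],"dr":[0,0,0.0682]},{"grip":-0.364,"xyz":[0,0,0],"dr":[0,0,0.0682]},{"grip":-0.364,"xyz":[0,0,0],"dr":[0,0,0.0682]},{"grip":-0.364,"xyz":[0,0,0],"dr":[0,0,0.0682]},{"grip":-0.364,"xyz":[0,0,0],"dr":[0,0,0.0682]},{"grip":-0.364,"xyz":[0,0,0],"dr":[0,0,0.0682]},{"grip":-0.364,"xyz":[0,0,0],"dr":[0,0,0.0682]},{"grip":-0.364,"xyz":[0,0,0],"dr":[0,0,0.0682]},{"grip":-0.364,"xyz":[0,0,0],"dr":[0,0,0.0682]},{"grip":-0.364,"xyz":[0,0,0],"dr":[0,0,0.0682]},{"grip":-0.364,"xyz":[0,0,0],"dr":[0,0,0.0682]},{"grip":-0.364,"xyz":[0,0,0],"dr":[0,0,0]}]' 30
python3 -c "
from st import *
s=pan(); print(s['tool_pos'],s['qpos'],s['width'])
w=Cam('wrist','w13')
for p in caps(w): print(p)"
```

```text
t: 28.85
tool_pos: [0.5471, -0.4052, 0.3506]
ee_rot: [1.0, -0.0, 0.0, 0.0]
wrist_force: [-0.0, -0.3, -0.0]
width: 0.0597
gripper_force: 0.0
pan [-0.0649 -0.4261  0.3506] 
 [[ 1. -0.  0.]
 [-0. -1.  0.]
 [ 0. -0. -1.]] [-0.0413 -0.3065 -0.0392] [0.1171 0.0593 0.0318]
[ 0.5471 -0.4052  0.3506] [-0.6874  0.3912  0.6859 -0.0002  2.064   0.8837] 0.05971499294493435
(np.float32(271.5), np.float32(219.5), np.float32(15.2), [0.4909, -0.3911, 0.066], [21.0, 14.0, 175.0])
(np.float32(284.5), np.float32(283.5), np.float32(16.5), [0.3931, -0.4092, 0.066], [17.0, 19.0, 214.0])
```

```bash
python3 -m pendant '[{"grip":-0.364,"xyz":[-0.0374,-0.0098,0],"dr":[0,0,0]},{"grip":-0.364,"xyz":[-0.0374,-0.0098,0],"dr":[0,0,0]},{"grip":-0.364,"xyz":[0,0,0.06],"dr":[0,0,0]},{"grip":-0.364,"xyz":[0,0,0.06],"dr":[0,0,0]},{"grip":-0.364,"xyz":[0,0,0.06],"dr":[0,0,0]},{"grip":-0.364,"xyz":[0,0,0.06],"dr":[0,0,0]},{"grip":-0.364,"xyz":[0,0,0.06],"dr":[0,0,0]},{"grip":-0.364,"xyz":[0,0,0.03],"dr":[0,0,0]},{"grip":-0.364,"xyz":[0,0,0],"dr":[0,0,0]}]' 30
python3 -m pendant '[{"grip":-0.364,"xyz":[0,0,0.017],"dr":[0,0,0]},{"grip":-0.364,"xyz":[0,0,0.017],"dr":[0,0,0]},{"grip":-0.364,"xyz":[0,0,0.017],"dr":[0,0,0]},{"grip":-0.364,"xyz":[0,0,0],"dr":[0,0,0]}]' 30
python3 -m pendant '[{"grip":1,"xyz":[0,0,0],"dr":[0,0,0]},{"grip":1,"xyz":[0,0,0],"dr":[0,0,0]},{"grip":1,"xyz":[0,0,0],"dr":[0,0,0]},{"grip":1,"xyz":[0,0,0],"dr":[0,0,0]},{"grip":1,"xyz":[0,0,0],"dr":[0,0,0]},{"grip":1,"xyz":[0,0,0],"dr":[0,0,0]}]' 25
```

```text
t: 29.8
tool_pos: [0.4887, -0.3895, 0.0973]
ee_rot: [1.0, 0.002, -0.003, -0.003]
wrist_force: [-0.4, 0.8, -0.8]
width: 0.0602
gripper_force: 0.0
t: 30.2
tool_pos: [0.4897, -0.3911, 0.062]
ee_rot: [1.0, -0.0, -0.001, -0.001]
wrist_force: [0.1, 0.2, -0.1]
width: 0.06
gripper_force: 0.0
t: 30.8
tool_pos: [0.4907, -0.3919, 0.0649]
ee_rot: [1.0, -0.0, 0.0, 0.0]
wrist_force: [0.2, 0.3, 3.1]
width: 0.0456
gripper_force: 25.0
```

```bash
python3 -m pendant '[{"grip":1,"xyz":[0,0,-0.0617],"dr":[0,0,0]},{"grip":1,"xyz":[0,0,-0.0617],"dr":[0,0,0]},{"grip":1,"xyz":[0,0,-0.0617],"dr":[0,0,0]},{"grip":1,"xyz":[0,0,-0.0617],"dr":[0,0,0]},{"grip":1,"xyz":[-0.0098,-0.0615,0],"dr":[0,0,0]},{"grip":1,"xyz":[-0.0098,-0.0615,0],"dr":[0,0,0]},{"grip":1,"xyz":[-0.0098,-0.0615,0],"dr":[0,0,0]},{"grip":1,"xyz":[-0.0098,-0.0615,0],"dr":[0,0,0]},{"grip":1,"xyz":[-0.0098,-0.0615,0],"dr":[0,0,0]},{"grip":1,"xyz":[-0.0098,-0.0615,0],"dr":[0,0,0]},{"grip":1,"xyz":[-0.0098,-0.0615,0],"dr":[0,0,0]}]' 25
python3 -m pendant '[{"grip":1,"xyz":[-0.0098,-0.0615,0],"dr":[0,0,0]},{"grip":1,"xyz":[-0.0098,-0.0615,0],"dr":[0,0,0]},{"grip":1,"xyz":[-0.0098,-0.0615,0],"dr":[0,0,0]},{"grip":1,"xyz":[-0.0098,-0.0615,0],"dr":[0,0,0]},{"grip":1,"xyz":[-0.0098,-0.0615,0],"dr":[0,0,0]},{"grip":1,"xyz":[-0.0098,-0.0615,0],"dr":[0,0,0]},{"grip":1,"xyz":[-0.0098,-0.0615,0],"dr":[0,0,0]},{"grip":1,"xyz":[-0.0098,-0.0615,0],"dr":[0,0,0]},{"grip":1,"xyz":[0,0,0],"dr":[0,0,0]},{"grip":1,"xyz":[0,0,0],"dr":[0,0,0]}]' 25
cat > prof.py <<'E'
from st import *
def prof(k,p0,p1,z,n,up=0.0006,wid=None):
    "grey profile along a world line at height z, averaged over +-6 mm sideways; prints strong edges"
    p0=np.array(p0,float);p1=np.array(p1,float);L=np.linalg.norm(p1-p0);N=int(L/.0005);d=(p1-p0)/L;q=np.array([-d[1],d[0]])
    g=cv2.cvtColor(k.im,cv2.COLOR_BGR2GRAY).astype(np.float32); acc=0
    for o in np.linspace(-.006,.006,9):
        X=p0+np.arange(N)[:,None]*.0005*d+q*o; uv=k.proj(np.c_[X,np.full(N,z)]).astype(np.float32)
        acc=acc+cv2.remap(g,uv[:,0].reshape(1,-1),uv[:,1].reshape(1,-1),cv2.INTER_LINEAR)[0]
    acc=acc/9; gr=np.gradient(cv2.GaussianBlur(acc.reshape(1,-1),(0,0),2)[0])
    pk=[i for i in range(2,N-2) if abs(gr[i])>.8 and abs(gr[i])==abs(gr[max(0,i-6):i+7]).max()]
    print(n,[(round(i*.5,1),round(float(gr[i]),1)) for i in pk]); print("   ",acc[::20].round().astype(int).tolist())
E
python3 - <<'E'
from prof import *
s=pan();print(s['width'],s['qpos']); w=Cam("wrist","w14"); a=Cam("scene","s14"); b=Cam("side","d14")
c=np.array([.482,.2935,0]);Rb=R.from_euler('z',-.03).as_matrix()
W=lambda x,y:(c+Rb@np.array([x,y,0]))[:2]
print(w.proj([[*W(-.107,-.108),.045],[*W(-.107,.108),.045],[*W(.107,.108),.045],[*W(.107,-.108),.045]]).round())
for n,k in(("w",w),("a",a)):
    for x in(0,.0685): prof(k,W(x,-.13),W(x,.13),.045,f"{n} along y at x={x} (start -130)")
    for y in(.073,-.06): prof(k,W(-.13,y),W(.13,y),.045,f"{n} along x at y={y} (start -130)")
E
```

```text
t: 31.9
tool_pos: [0.4385, -0.0671, 0.2489]
ee_rot: [1.0, -0.001, -0.0, -0.0]
wrist_force: [0.5, -0.5, -0.1]
width: 0.0451
gripper_force: 25.0
t: 32.9
tool_pos: [0.3802, 0.3009, 0.2487]
ee_rot: [1.0, 0.001, -0.001, 0.001]
wrist_force: [-0.0, 0.0, -1.2]
width: 0.0454
gripper_force: 25.0
pan [-0.1604  0.2931  0.2487] 
 [[ 1.     0.002 -0.002]
 [ 0.002 -1.     0.001]
 [-0.002 -0.001 -1.   ]] [-0.0239  0.0305 -1.2426] [0.061  0.0592 0.0017]
0.04541756775052668 [ 0.5992 -0.215   1.5119  0.0001  1.8469  2.1683]
[[382. 198.]
 [188. 192.]
 [180. -26.]
 [404. -18.]]
w along y at x=0 (start -130) [(27.0, -12.5), (35.5, -10.7), (48.0, 8.1), (171.5, -9.4), (175.5, 9.0), (226.0, -9.7), (235.0, 9.6), (243.0, 14.1)]
    [216, 211, 209, 118, 37, 116, 122, 123, 125, 125, 125, 125, 125, 126, 125, 124, 122, 118, 120, 119, 117, 115, 113, 41, 110, 214]
w along y at x=0.0685 (start -130) [(27.5, -14.1), (35.5, -9.9), (48.5, 7.5), (58.0, 4.4), (82.5, -5.1), (88.0, 8.9), (114.0, -6.1), (118.0, 6.4), (145.0, -5.4), (172.0, -9.7), (175.5, 9.7), (226.5, -9.4), (235.5, 9.3), (243.5, 13.9)]
    [209, 212, 211, 1
[... 960 characters left out ...]
 -4.7), (172.5, 4.9), (179.0, -2.2), (211.0, -2.3), (233.5, 4.5), (241.0, 10.8)]
    [184, 61, 27, 74, 72, 71, 72, 72, 72, 71, 71, 71, 72, 72, 72, 70, 27, 25, 57, 49, 48, 42, 28, 26, 112, 183]
a along x at y=0.073 (start -130) [(13.5, 1.0), (24.0, -12.8), (92.5, 3.0), (101.0, -3.2), (137.0, 2.6), (168.0, -3.0), (199.0, 3.1), (236.0, -3.3)]
    [178, 175, 178, 25, 32, 32, 33, 33, 33, 42, 59, 31, 32, 30, 72, 70, 71, 41, 32, 32, 55, 71, 71, 74, 33, 33]
a along x at y=-0.06 (start -130) [(6.0, -0.8), (11.0, -0.9), (27.5, -7.1), (103.5, 3.4), (213.0, 4.8), (228.5, -6.3), (237.0, -3.2)]
    [180, 175, 155, 38, 31, 32, 33, 33, 33, 33, 31, 74, 72, 72, 72, 72, 72, 72, 72, 72, 72, 73, 137, 97, 35, 33]
```

```bash
python3 -m pendant '[{"grip":1,"xyz":[0.0559,-0.0231,0],"dr":[0,0,0]},{"grip":1,"xyz":[0.0559,-0.0231,0],"dr":[0,0,0]},{"grip":1,"xyz":[0.0559,-0.0231,0],"dr":[0,0,0]},{"grip":1,"xyz":[0.0559,-0.0231,0],"dr":[0,0,0.012]},{"grip":1,"xyz":[0,0,0.0608],"dr":[0,0,0]},{"grip":1,"xyz":[0,0,0.0608],"dr":[0,0,0]},{"grip":1,"xyz":[0,0,0.0608],"dr":[0,0,0]},{"grip":1,"xyz":[0,0,0],"dr":[0,0,0]},{"grip":1,"xyz":[0,0,0],"dr":[0,0,0]}]' 25
python3 - <<'E'
from prof import *
s=pan();print(s['tool_pos'],R.from_quat(s['ee_rot']).as_euler('xyz')); w=Cam("wrist","w15")
c=np.array([.4777,.2988,0]);Rb=R.from_euler('z',-.025).as_matrix()
W=lambda x,y:(c+Rb@np.array([x,y,0]))[:2]
print(w.T[:3,3],w.proj([[*W(.107,.108),.045],[*W(.107,.02),.045]]))
prof(w,W(.09,.0),W(.09,.13),.045,"y at x=.09, start 0: expect 40,46,100,108")
prof(w,W(.05,.073),W(.13,.073),.045,"x, start 50: expect 49,57")
prof(w,W(.05,.02),W(.13,.02),.045,"x, start 50: expect 49,57")
E
```

```text
t: 33.95
tool_pos: [0.5487, 0.368, 0.1129]
ee_rot: [1.0, -0.014, -0.001, 0.0]
wrist_force: [0.1, 0.1, -0.2]
width: 0.0457
gripper_force: 25.0
pan [0.0139 0.343  0.1129] 
 [[ 1.    -0.028 -0.002]
 [-0.028 -1.     0.001]
 [-0.002 -0.001 -1.   ]] [ 0.0793  0.1078 -0.2411] [0.0573 0.0315 0.048 ]
[0.5487 0.368  0.1129] [ 3.1406  0.0018 -0.0277]
[0.6172 0.3661 0.2565] [[225.3978 174.6038]
 [358.1    174.0841]]
y at x=.09, start 0: expect 40,46,100,108 [(1.5, -4.5), (18.0, -4.9), (40.5, -6.1), (46.5, -3.3), (50.0, 3.3), (96.0, -3.4), (100.5, 3.3), (108.5, 9.8)]
    [163, 112, 59, 59, 89, 51, 66, 71, 68, 59, 45, 122, 124]
x, start 50: expect 49,57 [(20.0, -4.9), (29.0, -2.6), (40.0, -3.2), (62.5, 12.6), (77.5, 5.0)]
    [132, 133, 114, 84, 70, 60, 44, 121]
x, start 50: expect 49,57 [(1.0, -2.9), (29.0, 0.8), (51.5, 7.3), (57.5, -12.4), (62.5, 27.6)]
    [75, 58, 58, 64, 74, 75, 44, 224]
```

```bash
python3 -m pendant '[{"grip":1,"xyz":[0,-0.0033,0],"dr":[0,0,0]},{"grip":1,"xyz":[0,0,0.02],"dr":[0,0,0]},{"grip":1,"xyz":[0,0,0.02],"dr":[0,0,0]},{"grip":1,"xyz":[0,0,0.014],"dr":[0,0,0]},{"grip":1,"xyz":[0,0,0],"dr":[0,0,0]},{"grip":1,"xyz":[0,0,0],"dr":[0,0,0]}]' 25
```

```text
t: 34.6
tool_pos: [0.5481, 0.3717, 0.0712]
ee_rot: [1.0, -0.013, -0.001, 0.0]
wrist_force: [-1.1, -0.1, -1.2]
width: 0.0457
gripper_force: 25.0
```

```bash
python3 -m pendant '[{"grip":1,"xyz":[0,0,0.002],"dr":[0,0,0]},{"grip":1,"xyz":[0,0,0],"dr":[0,0,0]},{"grip":-0.41,"xyz":[0,0,0],"dr":[0,0,0]},{"grip":-0.41,"xyz":[0,0,0],"dr":[0,0,0]},{"grip":-0.41,"xyz":[0,0,0],"dr":[0,0,0]},{"grip":-0.41,"xyz":[0,0,-0.02],"dr":[0,0,0]},{"grip":-0.41,"xyz":[0,0,-0.06],"dr":[0,0,0]},{"grip":-0.41,"xyz":[0,0,-0.06],"dr":[0,0,0]},{"grip":-0.41,"xyz":[0,0,-0.06],"dr":[0,0,0]},{"grip":-0.41,"xyz":[0,0,-0.06],"dr":[0,0,0]},{"grip":-0.41,"xyz":[0,0,-0.06],"dr":[0,0,0]},{"grip":-0.41,"xyz":[0,0,-0.055],"dr":[0,0,-0.012]}]' 25
python3 -m pendant '[{"grip":-0.41,"xyz":[-0.004,0.061,0],"dr":[0,0,0]},{"grip":-0.41,"xyz":[-0.004,0.061,0],"dr":[0,0,0]},{"grip":-0.41,"xyz":[-0.004,0.061,0],"dr":[0,0,0]},{"grip":-0.41,"xyz":[-0.004,0.061,0],"dr":[0,0,0]},{"grip":-0.41,"xyz":[-0.004,0.061,0],"dr":[0,0,0]},{"grip":-0.41,"xyz":[-0.004,0.061,0],"dr":[0,0,0]},{"grip":-0.41,"xyz":[-0.004,0.061,0],"dr":[0,0,0]},{"grip":-0.41,"xyz":[-0.004,0.061,0],"dr":[0,0,0]}]' 25
python3 -m pendant '[{"grip":-0.41,"xyz":[-0.004,0.061,0],"dr":[0,0,0]},{"grip":-0.41,"xyz":[-0.004,0.061,0],"dr":[0,0,0]},{"grip":-0.41,"xyz":[-0.004,0.061,0],"dr":[0,0,0]},{"grip":-0.41,"xyz":[-0.004,0.061,0],"dr":[0,0,0]},{"grip":-0.41,"xyz":[-0.004,0.061,0],"dr":[0,0,0]},{"grip":-0.41,"xyz":[-0.004,0.061,0],"dr":[0,0,0]},{"grip":-0.41,"xyz":[-0.004,0.061,0],"dr":[0,0,0]},{"grip":-0.41,"xyz":[-0.004,0.061,0],"dr":[0,0,0]},{"grip":-0.41,"xyz":[0,0,0],"dr":[0,0,0]},{"grip":-0.41,"xyz":[0,0,0],"dr":[0,0,0]}]' 25
cat >> st.py <<'E'
def cap2(w,x,y,z=.066):
    "cap near (x,y): Hough with the expected radius on an enlarged patch"
    k=4; X=np.array([x,y,z]); u0,v0=w.proj(X)[0]; c=(X-w.T[:3,3])@w.T[:3,:3]; r=w.K[0,0]*.023/c[2]
    h=int(2.6*r); u0,v0=int(u0),int(v0); a,b=max(0,v0-h),max(0,u0-h)
    p=w.im[a:v0+h,b:u0+h]; g=cv2.resize(cv2.cvtColor(p,cv2.COLOR_BGR2GRAY),None,fx=k,fy=k,interpolation=cv2.INTER_CUBIC)
    cs=cv2.HoughCircles(cv2.GaussianBlur(g,(0,0),3),cv2.HOUGH_GRADIENT,1,10*k,param1=60,param2=14,minRadius=int(.9*r*k),maxRadius=int(1.1*r*k))
    out=[]
    for U,V,q in ([] if cs is None else cs[0][:4]):
        uv=(b+(U+.5)/k-.5,a+(V+.5)/k-.5); s=w.hsv[int(uv[1]),int(uv[0])]; out.append((w.on([uv],z)[0][:2].round(4).tolist(),np.round(uv,1).tolist(),round(float(q)/k/r,2),s.tolist()))
    return out
E
python3 - <<'E'
from st import *
s=pan();print(s['tool_pos']); w=Cam("wrist","w16")
for q in((.453,-.309),(.399,-.41)): print(cap2(w,*q))
for p in caps(w): print(p)
E
```

```text
t: 35.8
tool_pos: [0.5481, 0.3715, 0.3561]
ee_rot: [1.0, -0.0, 0.001, -0.001]
wrist_force: [1.6, 0.2, 0.3]
width: 0.0621
gripper_force: 0.0
t: 36.6
tool_pos: [0.5236, 0.0042, 0.3534]
ee_rot: [1.0, -0.0, 0.001, -0.0]
wrist_force: [1.4, -0.8, -0.1]
width: 0.0619
gripper_force: 0.0
t: 37.6
tool_pos: [0.4997, -0.3608, 0.352]
ee_rot: [1.0, -0.001, -0.0, -0.0]
wrist_force: [-0.1, -0.0, -0.4]
width: 0.0615
gripper_force: 0.0
pan [-0.1076 -0.3773  0.352 ] 
 [[ 1.    -0.003 -0.001]
 [-0.003 -1.    -0.001]
 [-0.001  0.001 -1.   ]] [-0.0633 -0.0025 -0.4277] [ 0.0289  0.0518 -0.0485]
[ 0.4997 -0.3608  0.352 ]
[]
[([0.3964, -0.4093], [316.0, 250.5], np.float64(0.96), [25, 13, 216]), ([0.3418, -0.3741], [291.20001220703125, 285.20001220703125], np.float64(0.93), [24, 255, 85])]
(np.float32(243.5), np.float32(214.5), np.float32(16.8), [0.4502, -0.3075, 0.066], [15.0, 21.0, 123.0])
(np.float32(316.5), np.float32(250.5), np.float32(14.7), [0.3964, -0.4101, 0.066], [24.0, 13.0, 217.0])
```

```bash
python3 -m pendant '[{"grip":-0.364,"xyz":[-0.033,-0.0355,0],"dr":[0,0,0]},{"grip":-0.364,"xyz":[-0.033,-0.0355,0],"dr":[0,0,0]},{"grip":-0.364,"xyz":[0,0,0.06],"dr":[0,0,0]},{"grip":-0.364,"xyz":[0,0,0.06],"dr":[0,0,0]},{"grip":-0.364,"xyz":[0,0,0.06],"dr":[0,0,0]},{"grip":-0.364,"xyz":[0,0,0.06],"dr":[0,0,0]},{"grip":-0.364,"xyz":[0,0,0.06],"dr":[0,0,0]},{"grip":-0.364,"xyz":[0,0,0.03],"dr":[0,0,0]},{"grip":-0.364,"xyz":[0,0,0],"dr":[0,0,0]}]' 25
python3 -m pendant '[{"grip":-0.364,"xyz":[0,0,0.018],"dr":[0,0,0]},{"grip":-0.364,"xyz":[0,0,0.018],"dr":[0,0,0]},{"grip":-0.364,"xyz":[0,0,0.015],"dr":[0,0,0]},{"grip":-0.364,"xyz":[0,0,0],"dr":[0,0,0]},{"grip":1,"xyz":[0,0,0],"dr":[0,0,0]},{"grip":1,"xyz":[0,0,0],"dr":[0,0,0]},{"grip":1,"xyz":[0,0,0],"dr":[0,0,0]},{"grip":1,"xyz":[0,0,0],"dr":[0,0,0]},{"grip":1,"xyz":[0,0,0],"dr":[0,0,0]}]' 25
```

```text
t: 38.55
tool_pos: [0.4493, -0.3038, 0.1009]
ee_rot: [1.0, 0.001, -0.003, -0.002]
wrist_force: [-0.8, 0.1, 0.2]
width: 0.06
gripper_force: 0.0
t: 39.45
tool_pos: [0.4508, -0.3071, 0.0667]
ee_rot: [1.0, -0.0, 0.0, 0.0]
wrist_force: [0.2, 0.4, 2.5]
width: 0.0457
gripper_force: 25.0
```

```bash
python3 -m pendant '[{"grip":1,"xyz":[0,0,-0.0617],"dr":[0,0,0]},{"grip":1,"xyz":[0,0,-0.0617],"dr":[0,0,0]},{"grip":1,"xyz":[0,0,-0.0617],"dr":[0,0,0]},{"grip":1,"xyz":[0,0,-0.0617],"dr":[0,0,0]},{"grip":1,"xyz":[0.0026,-0.0604,0],"dr":[0,0,0]},{"grip":1,"xyz":[0.0026,-0.0604,0],"dr":[0,0,0]},{"grip":1,"xyz":[0.0026,-0.0604,0],"dr":[0,0,0]},{"grip":1,"xyz":[0.0026,-0.0604,0],"dr":[0,0,0]},{"grip":1,"xyz":[0.0026,-0.0604,0],"dr":[0,0,0]},{"grip":1,"xyz":[0.0026,-0.0604,0],"dr":[0,0,0]},{"grip":1,"xyz":[0.0026,-0.0604,0],"dr":[0,0,0]}]' 25
python3 -m pendant '[{"grip":1,"xyz":[0.0026,-0.0604,0],"dr":[0,0,0]},{"grip":1,"xyz":[0.0026,-0.0604,0],"dr":[0,0,0]},{"grip":1,"xyz":[0.0026,-0.0604,0],"dr":[0,0,0]},{"grip":1,"xyz":[0.0026,-0.0604,0],"dr":[0,0,0]},{"grip":1,"xyz":[0.0026,-0.0604,0],"dr":[0,0,0]},{"grip":1,"xyz":[0.0026,-0.0604,0],"dr":[0,0,0]},{"grip":1,"xyz":[0.0026,-0.0604,0],"dr":[0,0,0]},{"grip":1,"xyz":[0.0026,-0.0604,0],"dr":[0,0,0.0125]},{"grip":1,"xyz":[0,0,0.0608],"dr":[0,0,0]},{"grip":1,"xyz":[0,0,0.0608],"dr":[0,0,0]},{"grip":1,"xyz":[0,0,0.0608],"dr":[0,0,0]},{"grip":1,"xyz":[0,0,0],"dr":[0,0,0]}]' 25
python3 -m pendant '[{"grip":1,"xyz":[0,0,0],"dr":[0,0,0]}]' 25
```

```text
t: 40.55
tool_pos: [0.4641, 0.0121, 0.251]
ee_rot: [1.0, -0.0, -0.0, -0.0]
wrist_force: [0.9, 0.3, -0.5]
width: 0.0453
gripper_force: 25.0
t: 41.75
tool_pos: [0.4764, 0.3703, 0.1051]
ee_rot: [1.0, -0.013, -0.007, 0.004]
wrist_force: [-1.0, -0.4, -2.3]
width: 0.0456
gripper_force: 25.0
t: 41.85
tool_pos: [0.4799, 0.3725, 0.1144]
ee_rot: [1.0, -0.014, -0.001, 0.0]
wrist_force: [0.6, 0.2, -0.9]
width: 0.0455
gripper_force: 25.0
```

```bash
python3 -m pendant '[{"grip":1,"xyz":[0,0,0.02],"dr":[0,0,0]},{"grip":1,"xyz":[0,0,0.02],"dr":[0,0,0]},{"grip":1,"xyz":[0,0,0.0145],"dr":[0,0,0]},{"grip":1,"xyz":[0,0,0],"dr":[0,0,0]},{"grip":1,"xyz":[0,0,0.003],"dr":[0,0,0]},{"grip":1,"xyz":[0,0,0],"dr":[0,0,0]},{"grip":1,"xyz":[0,0,0],"dr":[0,0,0]}]' 25
```

```text
t: 42.55
tool_pos: [0.4805, 0.3729, 0.0718]
ee_rot: [1.0, -0.013, 0.0, -0.0]
wrist_force: [0.2, -0.2, -1.3]
width: 0.0456
gripper_force: 25.0
```

```bash
python3 -m pendant '[{"grip":1,"xyz":[0,0,0.002],"dr":[0,0,0]},{"grip":1,"xyz":[0,0,0],"dr":[0,0,0]},{"grip":-0.41,"xyz":[0,0,0],"dr":[0,0,0]},{"grip":-0.41,"xyz":[0,0,0],"dr":[0,0,0]},{"grip":-0.41,"xyz":[0,0,0],"dr":[0,0,0]},{"grip":-0.41,"xyz":[0,0,-0.02],"dr":[0,0,0]},{"grip":-0.41,"xyz":[0,0,-0.06],"dr":[0,0,0]},{"grip":-0.41,"xyz":[0,0,-0.06],"dr":[0,0,0]},{"grip":-0.41,"xyz":[0,0,-0.06],"dr":[0,0,0]},{"grip":-0.41,"xyz":[0,0,-0.06],"dr":[0,0,0]},{"grip":-0.41,"xyz":[0,0,-0.06],"dr":[0,0,0]},{"grip":-0.41,"xyz":[0,0,-0.05],"dr":[0,0,-0.0125]}]' 25
python3 -m pendant '[{"grip":-0.41,"xyz":[-0.0016,0.0591,0],"dr":[0,0,0]},{"grip":-0.41,"xyz":[-0.0016,0.0591,0],"dr":[0,0,0]},{"grip":-0.41,"xyz":[-0.0016,0.0591,0],"dr":[0,0,0]},{"grip":-0.41,"xyz":[-0.0016,0.0591,0],"dr":[0,0,0]},{"grip":-0.41,"xyz":[-0.0016,0.0591,0],"dr":[0,0,0]},{"grip":-0.41,"xyz":[-0.0016,0.0591,0],"dr":[0,0,0]},{"grip":-0.41,"xyz":[-0.0016,0.0591,0],"dr":[0,0,0]},{"grip":-0.41,"xyz":[-0.0016,0.0591,0],"dr":[0,0,0]}]' 25
python3 -m pendant '[{"grip":-0.41,"xyz":[-0.0016,0.0591,0],"dr":[0,0,0]},{"grip":-0.41,"xyz":[-0.0016,0.0591,0],"dr":[0,0,0]},{"grip":-0.41,"xyz":[-0.0016,0.0591,0],"dr":[0,0,0]},{"grip":-0.41,"xyz":[-0.0016,0.0591,0],"dr":[0,0,0]},{"grip":-0.41,"xyz":[-0.0016,0.0591,0],"dr":[0,0,0]},{"grip":-0.41,"xyz":[-0.0016,0.0591,0],"dr":[0,0,0]},{"grip":-0.41,"xyz":[-0.0016,0.0591,0],"dr":[0,0,0]},{"grip":-0.41,"xyz":[-0.0016,0.0591,0],"dr":[0,0,0]},{"grip":-0.41,"xyz":[-0.0016,0.0591,0],"dr":[0,0,0]},{"grip":-0.41,"xyz":[0,0,0],"dr":[0,0,0]},{"grip":-0.41,"xyz":[0,0,0],"dr":[0,0,0]}]' 25
python3 - <<'E'
from st import *
s=pan();print(s['tool_pos']); w=Cam("wrist","w17")
print(cap2(w,.397,-.41))
for p in caps(w): print(p)
for A,ce,bb,m in w.blobs((18,120,60),(32,255,255),100): print("yellow",A,ce,w.on([ce],.04)[0][:2])
E
```

```text
t: 43.75
tool_pos: [0.48, 0.3724, 0.3517]
ee_rot: [1.0, -0.0, 0.001, -0.001]
wrist_force: [-0.1, -0.2, 0.3]
width: 0.062
gripper_force: 0.0
t: 44.55
tool_pos: [0.4698, 0.0164, 0.3486]
ee_rot: [1.0, -0.0, 0.001, -0.0]
wrist_force: [0.5, -0.2, -0.5]
width: 0.0617
gripper_force: 0.0
t: 45.65
tool_pos: [0.4591, -0.3813, 0.3472]
ee_rot: [1.0, -0.001, -0.001, -0.001]
wrist_force: [-0.1, -0.1, 0.6]
width: 0.0619
gripper_force: 0.0
pan [-0.1501 -0.3936  0.3472] 
 [[ 1.    -0.002 -0.001]
 [-0.002 -1.    -0.001]
 [-0.001  0.001 -1.   ]] [-0.0792 -0.0755  0.5581] [ 0.0659  0.1167 -0.0246]
[ 0.4591 -0.3813  0.3472]
[([0.3962, -0.41], [302.79998779296875, 224.5], np.float64(1.0), [26, 8, 219]), ([0.3384, -0.3757], [278.20001220703125, 263.20001220703125], np.float64(0.95), [24, 255, 98])]
(np.float32(302.5), np.float32(222.5), np.float32(15.2), [0.3991, -0.4096, 0.066], [25.0, 7.0, 219.0])
yellow 1023 [280.3 271.2] [ 0.3137 -0.3784]
yellow 785 [143.2 315.3] [ 0.2363 -0.1576]
yellow 804 [420.8 315. ] [ 0.2353 -0.6035]
yellow 173 [215.3 334.2] [ 0.202  -0.2721]
yellow 3392 [400.1 371.3] [ 0.1265 -0.5809]
```

```bash
python3 -m pendant '[{"grip":-0.364,"xyz":[-0.0413,0.0191,0],"dr":[0,0,0]},{"grip":-0.364,"xyz":[-0.0413,0.0191,0],"dr":[0,0,0]},{"grip":-0.364,"xyz":[0,0,0.06],"dr":[0,0,0]},{"grip":-0.364,"xyz":[0,0,0.06],"dr":[0,0,0]},{"grip":-0.364,"xyz":[0,0,0.06],"dr":[0,0,0]},{"grip":-0.364,"xyz":[0,0,0.06],"dr":[0,0,0]},{"grip":-0.364,"xyz":[0,0,0.06],"dr":[0,0,0]},{"grip":-0.364,"xyz":[0,0,0.03],"dr":[0,0,0]},{"grip":-0.364,"xyz":[0,0,0],"dr":[0,0,0]},{"grip":-0.364,"xyz":[0,0,0],"dr":[0,0,0]}]' 25
python3 -m pendant '[{"grip":-0.364,"xyz":[0,0,0.015],"dr":[0,0,0]},{"grip":-0.364,"xyz":[0,0,0.015],"dr":[0,0,0]},{"grip":-0.364,"xyz":[0,0,0.015],"dr":[0,0,0]},{"grip":-0.364,"xyz":[0,0,0],"dr":[0,0,0]},{"grip":1,"xyz":[0,0,0],"dr":[0,0,0]},{"grip":1,"xyz":[0,0,0],"dr":[0,0,0]},{"grip":1,"xyz":[0,0,0],"dr":[0,0,0]},{"grip":1,"xyz":[0,0,0],"dr":[0,0,0]},{"grip":1,"xyz":[0,0,0],"dr":[0,0,0]}]' 25
```

```text
t: 46.7
tool_pos: [0.3981, -0.4086, 0.1015]
ee_rot: [1.0, 0.0, 0.0, 0.001]
wrist_force: [-0.4, -0.3, 0.8]
width: 0.0597
gripper_force: 0.0
t: 47.6
tool_pos: [0.3974, -0.4096, 0.0663]
ee_rot: [1.0, -0.0, -0.0, 0.0]
wrist_force: [-0.2, 0.4, 1.2]
width: 0.0454
gripper_force: 25.0
```

```bash
python3 -m pendant '[{"grip":1,"xyz":[0,0,-0.0617],"dr":[0,0,0]},{"grip":1,"xyz":[0,0,-0.0617],"dr":[0,0,0]},{"grip":1,"xyz":[0,0,-0.0617],"dr":[0,0,0]},{"grip":1,"xyz":[0,0,-0.0617],"dr":[0,0,0]},{"grip":1,"xyz":[0.0011,-0.06147,0],"dr":[0,0,0]},{"grip":1,"xyz":[0.0011,-0.06147,0],"dr":[0,0,0]},{"grip":1,"xyz":[0.0011,-0.06147,0],"dr":[0,0,0]},{"grip":1,"xyz":[0.0011,-0.06147,0],"dr":[0,0,0]},{"grip":1,"xyz":[0.0011,-0.06147,0],"dr":[0,0,0]},{"grip":1,"xyz":[0.0011,-0.06147,0],"dr":[0,0,0]},{"grip":1,"xyz":[0.0011,-0.06147,0],"dr":[0,0,0]},{"grip":1,"xyz":[0.0011,-0.06147,0],"dr":[0,0,0]}]' 25
python3 -m pendant '[{"grip":1,"xyz":[0.0011,-0.06147,0],"dr":[0,0,0]},{"grip":1,"xyz":[0.0011,-0.06147,0],"dr":[0,0,0]},{"grip":1,"xyz":[0.0011,-0.06147,0],"dr":[0,0,0]},{"grip":1,"xyz":[0.0011,-0.06147,0],"dr":[0,0,0]},{"grip":1,"xyz":[0.0011,-0.06147,0],"dr":[0,0,0]},{"grip":1,"xyz":[0.0011,-0.06147,0],"dr":[0,0,0]},{"grip":1,"xyz":[0.0011,-0.06147,0],"dr":[0,0,0]},{"grip":1,"xyz":[0.0011,-0.06147,0],"dr":[0,0,0]},{"grip":1,"xyz":[0.0011,-0.06147,0],"dr":[0,0,0.0125]},{"grip":1,"xyz":[0,0,0],"dr":[0,0,0]}]' 25
python3 -m pendant '[{"grip":1,"xyz":[0,0,0.0608],"dr":[0,0,0]},{"grip":1,"xyz":[0,0,0.0608],"dr":[0,0,0]},{"grip":1,"xyz":[0,0,0.0608],"dr":[0,0,0]},{"grip":1,"xyz":[0,0,0],"dr":[0,0,0]},{"grip":1,"xyz":[0,0,0],"dr":[0,0,0]}]' 25
```

```text
t: 48.8
tool_pos: [0.4038, -0.0389, 0.2512]
ee_rot: [1.0, -0.001, 0.0, -0.0]
wrist_force: [1.1, 0.2, -0.6]
width: 0.0457
gripper_force: 25.0
t: 49.8
tool_pos: [0.4108, 0.3787, 0.2487]
ee_rot: [1.0, -0.011, -0.002, 0.0]
wrist_force: [-0.5, -2.0, -0.8]
width: 0.0455
gripper_force: 25.0
t: 50.3
tool_pos: [0.4119, 0.3738, 0.1149]
ee_rot: [1.0, -0.014, -0.001, 0.0]
wrist_force: [-0.2, -0.9, 0.5]
width: 0.0456
gripper_force: 25.0
```

On target; descend, release, and rise. Then check every item numerically.

```bash
python3 -m pendant '[{"grip":1,"xyz":[0,0,0.02],"dr":[0,0,0]},{"grip":1,"xyz":[0,0,0.02],"dr":[0,0,0]},{"grip":1,"xyz":[0,0,0.0145],"dr":[0,0,0]},{"grip":1,"xyz":[0,0,0],"dr":[0,0,0]},{"grip":1,"xyz":[0,0,0.003],"dr":[0,0,0]},{"grip":1,"xyz":[0,0,0.0015],"dr":[0,0,0]},{"grip":1,"xyz":[0,0,0],"dr":[0,0,0]},{"grip":1,"xyz":[0,0,0],"dr":[0,0,0]}]' 25
python3 -m pendant '[{"grip":-0.41,"xyz":[0,0,0],"dr":[0,0,0]},{"grip":-0.41,"xyz":[0,0,0],"dr":[0,0,0]},{"grip":-0.41,"xyz":[0,0,0],"dr":[0,0,0]},{"grip":-0.41,"xyz":[0,0,-0.02],"dr":[0,0,0]},{"grip":-0.41,"xyz":[0,0,-0.06],"dr":[0,0,0]},{"grip":-0.41,"xyz":[0,0,-0.06],"dr":[0,0,0]},{"grip":-0.41,"xyz":[0,0,-0.06],"dr":[0,0,0]},{"grip":-0.41,"xyz":[0,0,-0.06],"dr":[0,0,0]},{"grip":-0.41,"xyz":[0,0,-0.06],"dr":[0,0,0]},{"grip":-0.41,"xyz":[0,0,-0.06],"dr":[0,0,0]},{"grip":-0.41,"xyz":[0.06,0,0],"dr":[0,0,0]},{"grip":-0.41,"xyz":[0,0,0],"dr":[0,0,0]}]' 25
python3 - <<'E'
from st import *
s=pan();print(s['tool_pos']); w=Cam("wrist","w18"); a=Cam("scene","s18"); b=Cam("side","d18")
for q in((.4114,.3741),(.4799,.3723),(.5485,.3706)): print(q,cap2(w,*q,z=.070))
c=np.array([.478,.2993,0]);Rb=R.from_euler('z',-.026).as_matrix()
for n,k in(("a",a),("w",w)):
    poly=k.proj(c+np.array([[-.097,-.098,.016],[.097,-.098,.016],[.097,.038,.016],[-.097,.038,.016]])@Rb.T)
    m=np.zeros((420,560),np.uint8); cv2.fillPoly(m,[np.int32(poly.round())],1); g=k.hsv[...,2]; t=105 if n=="a" else 145
    r=cv2.connectedComponentsWithStats(((m>0)&(g>t)).astype(np.uint8))
    print(n,[(st[4],ce.round().tolist(),((k.on([ce],.024)[0]-c)@Rb).round(3).tolist()) for st,ce in list(zip(r[2],r[3]))[1:] if st[4]>10])
# scoop handle, scene/side
for n,k in(("a",a),("b",b)):
    q=k.proj([[.5716,-.2365,.06]])[0]
    print(n,q,[(A,ce.tolist(),bb.tolist()) for A,ce,bb,m in k.blobs((0,0,0),(180,255,45),40) if np.hypot(*(ce-q))<40])
# white caps in side view near box (heights)
for A,ce,bb,m in b.blobs((0,0,150),(180,40,255),25): 
    if 180<ce[0]<280 and 120<ce[1]<200: print("side cap",A,ce,b.on([ce],.07)[0][:2])
E
```

```text
t: 51.1
tool_pos: [0.4121, 0.3745, 0.0706]
ee_rot: [1.0, -0.013, -0.0, -0.0]
wrist_force: [-0.5, 0.6, -0.3]
width: 0.0453
gripper_force: 25.0
t: 52.3
tool_pos: [0.4604, 0.3727, 0.3556]
ee_rot: [1.0, -0.015, 0.001, -0.0]
wrist_force: [-1.0, -0.1, -1.4]
width: 0.0619
gripper_force: 0.0
pan [-0.0735  0.3565  0.3556] 
 [[ 1.    -0.029  0.001]
 [-0.029 -1.    -0.   ]
 [ 0.001  0.    -1.   ]] [-1.0343 -0.0737 -1.4061] [ 0.0724  0.0867 -0.0449]
[0.4604 0.3727 0.3556]
(0.4114, 0.3741) [([0.4195, 0.3774], [279.20001220703125, 209.0], np.float64(0.99), [24, 6, 215])]
(0.4799, 0.3723) [([0.4819, 0.373], [281.0, 163.5], np.float64(0.98), [15, 17, 122])]
(0.5485, 0.3706) [([0.5499, 0.3722], [280.0, 110.5], np.float64(1.02), [135, 2, 216])]
a [(np.int32(43), [374.0, 209.0], [0.078, -0.001, 0.024]), (np.int32(41), [363.0, 210.0], [0.078, -0.035, 0.024]), (np.int32(42), [352.0, 212.0], [0.078, -0.067, 0.024])]
w [(np.int32(232), [337.0, 101.0], [0.085, -0.005, 0.024]), (np.int32(244), [360.0, 102.0], [0.084, -0.039, 0.024]), (np.int32(239), [384.0, 102.0], [0.084, -0.072, 0.024])]
a [183.5808 237.9098] [(np.int32(42), [191.1, 210.0], [188, 206, 8, 8]), (np.int32(1026), [202.1, 229.1], [174, 209, 58, 36])]
b [357.8558 253.1322] [(np.int32(350), [358.3, 253.7], [351, 238, 15, 32]), (np.int32(480), [326.7, 265.7], [307, 243, 39, 50])]
side cap 63 [196.3 145.3] [0.4148 0.3789]
side cap 106 [184.  167.3] [0.3382 0.3056]
```

```bash
python3 - <<'E'
from h import *
def g(im):
    m=cv2.inRange(cv2.cvtColor(im,cv2.COLOR_BGR2HSV),(45,80,30),(75,255,255)); n,l,st,c=cv2.connectedComponentsWithStats(m); return [(st[i].tolist(),c[i].round(1).tolist()) for i in range(1,n) if st[i,4]>200]
d=[(g(cv2.imread(f"pics/{n}.png"))) for n in("s12","s18","d12","d18")]
for x in d: print(x)
same=all(len(d[i])==len(d[i+1]) and max(np.abs(np.array(p[1])-q[1]).max() for p,q in zip(d[i],d[i+1]))<2.5 for i in(0,2))
print(same)
if same: print(arm.finish_job())
E
```

```text
[([130, 38, 30, 35, 851], [143.8, 55.4]), ([172, 182, 59, 44, 1285], [201.9, 204.9])]
[([82, 3, 34, 37, 1033], [99.0, 21.3]), ([130, 38, 30, 35, 851], [143.8, 55.4]), ([172, 183, 59, 43, 1272], [201.9, 204.7])]
[([282, 234, 51, 63, 1386], [307.7, 265.5])]
[([282, 234, 52, 63, 1346], [308.5, 265.3])]
False
```

```bash
python3 -c "
from plant import arm
print(arm.finish_job())"
```

```text
the job is handed in; nothing more can be done
None
```

I handed the job in at about 52 s of the 208 s allowed; my last camera checks showed the rack on its mat, all three ice balls in the well, the scoop on its plate and one jar in each pocket, but no verdict came back.

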